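# Clear the syringe filling bench

### The job

The filling run is over: sort what is lying on the bench. Lay the two syringes flat in the pine box, one in each lane; stand both knurled nuts, steel and brass, upright side by side on the floor of the blue tray; and set the white nest block flat in the steel pan, groove up. Set things down rather than dropping them, and leave the amber bottle and the screwdriver where they are.

Things in the scene. Friction and masses are not known exactly. Their poses are not given: they have to be found in the camera images.
- syringe_blue: plastic syringe lying on its side, 20 g: milky barrel 16 mm diameter, 64 mm long; blue plunger disc 16 mm at -x end, blue cap 10 mm at +x end; ends 50 mm either way from the origin. Finger flange at x=-31 mm (3 thick, 30 wide in y, 14 high) stops rolling. Origin on barrel axis at mid-length, 8 mm above its support; x along barrel, z up. Grip across barrel near origin. Goes in either pine-box lane.
- syringe_orange: plastic syringe lying on its side, 20 g: milky barrel 16 mm diameter, 64 mm long; orange plunger disc 16 mm at -x end, orange cap 10 mm at +x end; ends 50 mm either way from the origin. Finger flange at x=-31 mm (3 thick, 30 wide in y, 14 high) stops rolling. Origin on barrel axis at mid-length, 8 mm above its support; x along barrel, z up. Grip across barrel near origin. Goes in the other lane.
- nut_steel: a knurled stainless steel thumb nut, a squat silvery cylinder standing upright with a dark disc (its hole) on top: 32 mm in diameter, 24 mm high, about 120 g. Origin at the centre of its underside, z up along its axis. Belongs in the blue tray.
- nut_brass: a knurled brass thumb nut, a squat yellow cylinder standing upright with a dark disc (its hole) on top: 26 mm in diameter, 22 mm high, about 80 g. Origin at the centre of its underside, z up along its axis. Belongs in the blue tray.
- nest_block: a white plastic block 60 mm (x) by 36 mm (y) by 28 mm high, with a groove 12 mm wide and 10 mm deep along x in its top, grey at the bottom; 55 g. Origin at the centre of its underside, z up. Grip it across its 36 mm width. Belongs in the steel pan.
- pine_box: a fixed open box of pale pine, 151 mm (x) by 180 mm (y) outside, walls 8 mm thick and 32 mm high, floor 8 mm thick. A dark brown middle divider along x, 6 mm thick, 12 mm above the floor, makes two lanes 135 mm long (x), 79 mm wide (y), centred at y = +42.5 and -42.5 mm. Origin at the centre of its underside, on the bench; z up.
- blue_tray: a fixed open tray of blue plastic, 120 mm (x) by 170 mm (y) outside, walls 5 mm thick and 30 mm high, floor 5 mm thick. Origin at the centre of its underside, on the bench; z up.
- steel_pan: a fixed open square pan of bare steel, 130 mm (x) by 130 mm (y) outside, walls 4 mm thick and 30 mm high, floor 4 mm thick. Origin at the centre of its underside, on the bench; z up.
- amber_bottle: bystander, to be left alone: a loose upright amber glass bottle with a white cap, 54 mm in diameter and 95 mm high. Origin at the centre of its underside, z up.
- screwdriver: bystander, to be left alone: a loose screwdriver with a red handle lying on the bench, 200 mm long and 26 mm high, along its x axis, the handle at the -x end. Origin at mid-length, on the bench.
Things that resemble listed ones, but are neither listed nor needed, are in the scene too. Several things have the shape of the nut_steel; the one meant has the colours described above.

How it is judged:
At the end, for the whole second after the job is handed in: Syringes flat (0.2 rad; axis under 15 mm above the floor) in different pine-box lanes, middles within 30 mm of mid-lane lengthwise; nuts upright (0.2 rad) on the blue tray's floor (5 mm); block flat, groove up (0.2 rad), on the pan's floor (5 mm); all at rest (under 20 mm/s), released ((((x of syringe_blue in the frame of pine_box between -0.03 and 0.03 m and y of syringe_blue in the frame of pine_box between 0.005 and 0.08 m) and (x of syringe_orange in the frame of pine_box between -0.03 and 0.03 m and y of syringe_orange in the frame of pine_box between -0.08 and -0.005 m)) or ((x of syringe_blue in the frame of pine_box between -0.03 and 0.03 m and y of syringe_blue in the frame of pine_box between -0.08 and -0.005 m) and (x of syringe_orange in the frame of pine_box between -0.03 and 0.03 m and y of syringe_orange in the frame of pine_box between 0.005 and 0.08 m))) and z of syringe_blue in the frame of pine_box between 0.01 and 0.023 m and angle between syringe_blue's own x axis and vertical between 1.37 and 1.77 rad and z of syringe_orange in the frame of pine_box between 0.01 and 0.023 m and angle between syringe_orange's own x axis and vertical between 1.37 and 1.77 rad and x of nut_steel in the frame of blue_tray between -0.055 and 0.055 m and y of nut_steel in the frame of blue_tray between -0.08 and 0.08 m and z of nut_steel in the frame of blue_tray between 0 and 0.01 m and angle between each of nut_steel, nut_brass, nest_block's own z axis and vertical below 0.2 rad and x of nut_brass in the frame of blue_tray between -0.055 and 0.055 m and y of nut_brass in the frame of blue_tray between -0.08 and 0.08 m and z of nut_brass in the frame of blue_tray between 0 and 0.01 m and x of nest_block in the frame of steel_pan between -0.061 and 0.061 m and y of nest_block in the frame of steel_pan between -0.061 and 0.061 m and z of nest_block in the frame of steel_pan between 0 and 0.009 m and linear speed of each of syringe_blue, syringe_orange, nut_steel, nut_brass, nest_block below 0.02 m/s); the robot touches nothing.
It fails at once if a thing is dropped or thrown (faster than 0.8 m/s while not held: a fall of 3 cm or more) ((linear speed of syringe_blue above 0.8 m/s and contact force between syringe_blue and the fingers below 0.05 N) or (linear speed of syringe_orange above 0.8 m/s and contact force between syringe_orange and the fingers below 0.05 N) or (linear speed of nut_steel above 0.8 m/s and contact force between nut_steel and the fingers below 0.05 N) or (linear speed of nut_brass above 0.8 m/s and contact force between nut_brass and the fingers below 0.05 N) or (linear speed of nest_block above 0.8 m/s and contact force between nest_block and the fingers below 0.05 N)).
It fails at once if the amber bottle is shifted by more than 30 mm or tipped over (distance of amber_bottle from where it was at the start of the episode above 0.03 m or angle between amber_bottle's own z axis and vertical above 0.3 rad).
It fails at once if the screwdriver is shifted by more than 30 mm (distance of screwdriver from where it was at the start of the episode above 0.03 m).
It also fails if it takes over 104 s, if anything falls off the work surface, if the arm or the gripper's body presses on something with over 40 N, if the wrist force passes 120 N, or if a joint passes its speed limit or range.

### The arm

A 7-joint arm with a two-finger parallel gripper is mounted at the origin on the work surface. World frame = base frame: x ahead of the robot, y to its left, z up, the work surface at z = 0. Lengths are in m, angles in rad, forces in N, time in s.
With the tool pointing down it reaches from about 0.425 to 0.95 m from the base axis. Payload 4.7 kg.
Tool frame: the origin (TCP) lies at the very end of the fingers, on their centre line; the grasp point (between the pads) lies 19 mm behind it; z points along the fingers, x is the direction in which the jaws open and shut, and the axes are right-handed (so a half turn about z gives the same grasp; the last joint's range is limited). The gripper opens to 85 mm and grips with 20 to 120 N. Pads are 22 mm wide; open, the fingers measure 114 mm over their backs; the gripper's body (76 mm by 85 mm) begins 54 mm behind the grasp point. The pads swing forward as they close: fully open they stand 13 mm farther back than shut.
Start: joints at [1.136, 0.469, -0.049, 1.532, 0.024, 1.141, -0.082], TCP at [0.267, -0.62, 0.231] pointing down, gripper open.
Joint ranges: [-2.59, 2.59], [-0.33, 1.99], [-1.39, 1.29], [0.1, 2.45], [-1.04, 4.18], [0.21, 1.99], [-2.66, 2.66]. Speed limits (rad/s): [2.57, 2.57, 3.14, 3.14, 3.14, 3.14, 3.14].

### API

Orientations are given as a rotation vector (axis times angle).
In Python, from rig import * gives the robot as it stands.
- The arm moves only by the tool step_arm, never from a script. Its argument "rows" is a list of rows, each an object of numbers: "x", "y", "z": the shift along the tool's x, y, z in units of 25 mm (1.0 is 25 mm); "rx", "ry", "rz": the turn, a rotation vector about the tool's x, y, z in units of 5 degrees (1.0 is 5 degrees); "jaw": the closure, from -1 (fully open) to 1 (shut), so that 0 is half open. A call has 1 to 20 rows; each row shifts and turns the commanded pose from where the row before left it, along the tool's axes as they then stand; what a row does not reach is not made up. A row lasts 1/10 s, in which the tool goes at most 50 mm and 8.59 degrees, less where a joint would pass 70% of its speed; a pose out of reach is approached as far as the arm can. A call is refused whole if a number of a shift passes 1 or a number of a turn 1, either way. A call with a gripper value outside its range is refused whole. The fingers move at their own pace and stop on an object; the grip force is fixed at half the most. Time passes only in rows, so rows that do not move let the fingers close. It gives the time, the measured TCP pose, the force and the opening at its end, in the units of the state.
- sense(): the state, without advancing time (a new reading comes with each control period).
- capture(name): name is "side" or "top" or "wrist"; returns a dict with "img" (384x512x3 uint8, red, green, blue), "fx", "fy", "cx", "cy" (pixels), "world_from_camera" (4x4, takes a point from camera to world coordinates); the wrist camera has in their place "T_tool_cam" (4x4, takes a point from camera to tool coordinates, whose origin is the TCP and whose axes are the tool frame's). Camera axes: x right, y down, z forward; pixel columns grow to the right and rows downward; lengths in m; the calibration is good to about 2 mm. A picture is of the moment at which its call begins: read the wrist's pose just before it. There is no depth.
- finish_job(): hands the job in, once; it reports no verdict.
The state is a dict: "t": time; "joints": joint angles; "joint_vel": joint speeds; "tau": joint torques, N m; "eef_pos": TCP position; "eef_rot": TCP orientation; "force": force on the tool from outside, world axes, zero at the start; "ft_torque": the same for the moment, N m; "gripper_width": opening from 0.0 (shut) to 1.0 (fully open).
Only numpy, scipy, OpenCV 4.12 (cv2) and the standard library are available. Lean on these libraries where they do the work, as an engineer would, in place of code of your own. Each camera call takes 0.05 s, during which the arm holds its last target.

## Working session

There is one attempt and no reset: what is moved stays moved. The work goes in short steps, Python scripts to look and compute and a tool call to move; the robot and the scene stay as the last step left them, time stands still between calls to the robot, and variables do not carry over. Pictures are saved under pics/ and viewed, and the job is handed in when it is done.

Besides the shell and the picture viewer there is one more tool, called after ">>>" as name([rows], argument=value, ...), one row to a line, values as JSON. step_arm: Moves the arm, as the interface text tells. Its arguments: {"type":"object","properties":{"rows":{"type":"array"}},"required":["rows"]}

```bash
mkdir -p pics; ls
python3 - <<'E'
from rig import *
import cv2,pickle
s=sense();print(s)
d={}
for n in("top","side","wrist"):
    c=capture(n);d[n]=c
    cv2.imwrite(f"pics/{n}0.png",cv2.resize(c["img"][:,:,::-1],(800,600),interpolation=cv2.INTER_CUBIC))
    print(n,{k:v for k,v in c.items() if k!="img"})
d["s"]=s
pickle.dump(d,open("d0.pkl","wb"))
E
```

```text
pics
{'t': 0.0, 'joints': array([ 1.13610889,  0.46944172, -0.04857511,  1.53372639,  0.02411359,
        1.14098731, -0.08232531]), 'joint_vel': array([ 0.00095534,  0.00012989,  0.00048898, -0.00053596,  0.00136913,
       -0.00083896, -0.0014539 ]), 'tau': array([ 6.86092881e-05, -5.10304892e+01, -4.66519792e-02, -2.37714440e+01,
        1.07131942e-02,  7.45858590e-03, -6.66957135e-06]), 'eef_pos': array([ 0.26621009, -0.61963806,  0.23024743]), 'eef_rot': array([-2.62265866,  1.72769576,  0.00267107]), 'force': array([ 0.8829589 , -1.62404898, -0.11263414]), 'ft_torque': array([-0.01906084,  0.01074244,  0.01711666]), 'gripper_width': 0.9992578604681748}
top {'fx': 374.46696720309103, 'fy': 374.46696720309103, 'cx': 259.0805431461487, 'cy': 189.74072473658626, 'world_from_camera': array([[ 0.00964571, -0.99571374,  0.09198423,  0.45319522],
       [-0.99992345, -0.01031748, -0.00683031, -0.00792722],
       [ 0.00775008, -0.09191131, -0.99573704,  1.08927819],
       [ 0.        ,  0.        ,  0.        ,  1.        ]])}
side {'fx': 489.56548118372046, 'fy': 489.56548118372046,
[... 179 characters left out ...]
01,  4.71498750e-01, -5.92466489e-01,
         6.51093906e-01],
       [ 6.64290177e-04, -7.82103241e-01, -6.23148521e-01,
         7.48254977e-01],
       [ 0.00000000e+00,  0.00000000e+00,  0.00000000e+00,
         1.00000000e+00]])}
wrist {'fx': 342.9858947153901, 'fy': 342.9858947153901, 'cx': 255.55567162808524, 'cy': 195.07283245520776, 'T_tool_cam': array([[ 9.99999407e-01,  2.61905801e-04, -1.05692040e-03,
        -8.99971405e-04],
       [ 5.10750682e-05,  9.58292253e-01,  2.85790055e-01,
        -7.27565033e-02],
       [ 1.08768870e-03, -2.85789940e-01,  9.58291671e-01,
        -1.41906521e-01],
       [ 0.00000000e+00,  0.00000000e+00,  0.00000000e+00,
         1.00000000e+00]])}
```

View pics/top0.png

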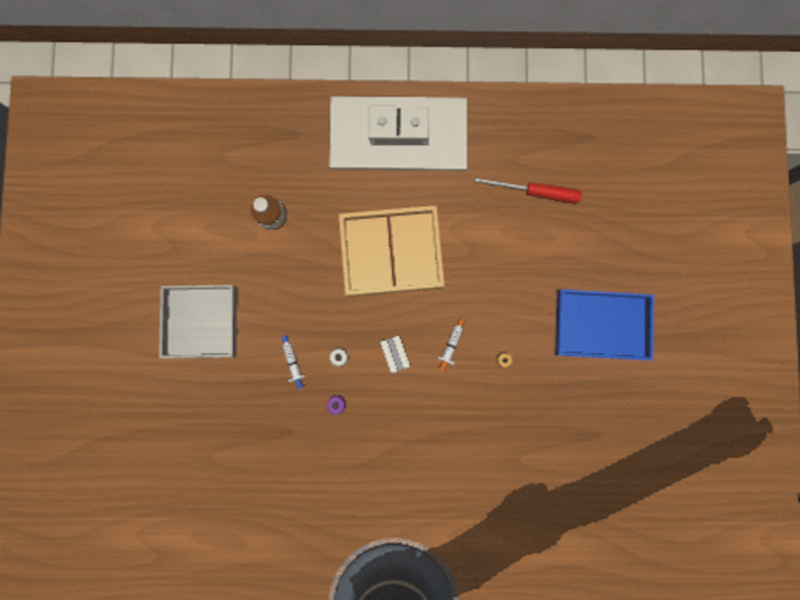

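View pics/side0.png

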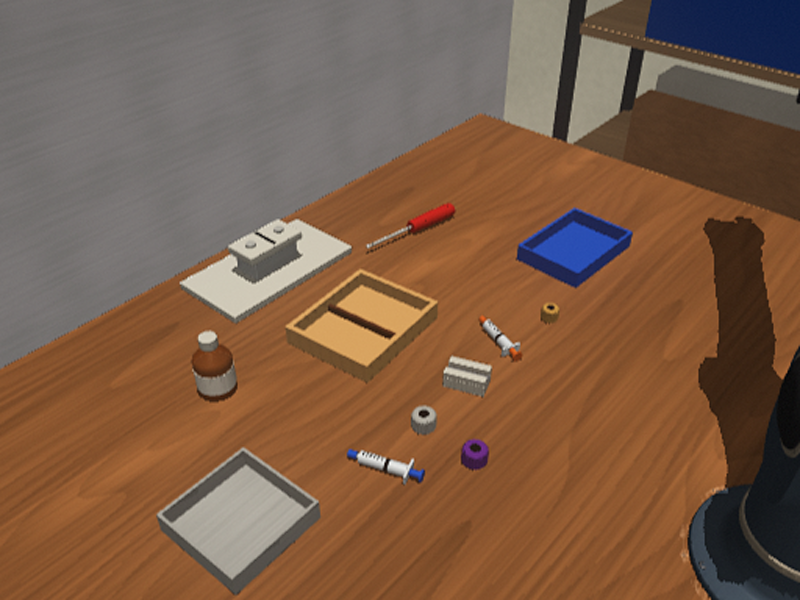

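View pics/wrist0.png

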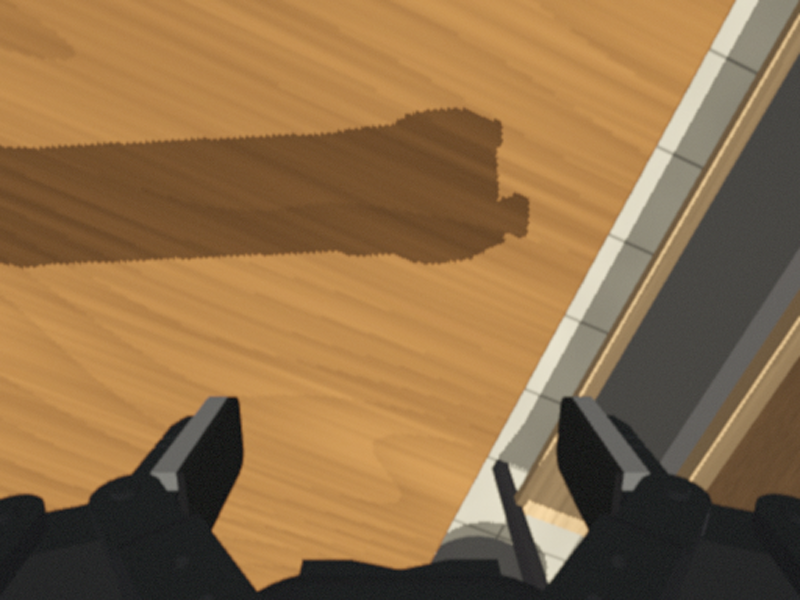

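Top view: the steel-nut candidates are the silvery nut (338,357) with a dark or white hole, the purple nut (336,405) as decoy, and the brass nut (505,360). The block is at (395,354), with a white fixture at (398,120) as a lookalike. The syringes are blue (292,361) and orange (452,345). Next, enlarged crops.

```bash
cat > h.py <<'E'
import numpy as np,cv2,pickle
def crop(img,x0,y0,x1,y1,k,fn):
    a=cv2.resize(img[y0:y1,x0:x1,::-1],None,fx=k,fy=k,interpolation=cv2.INTER_CUBIC)
    for x in range((x0//10+1)*10,x1,10):
        cv2.line(a,((int((x-x0+.5)*k)),0),((int((x-x0+.5)*k)),6 if x%50 else 14),(0,255,255),1)
        if x%20==0: cv2.putText(a,str(x),(int((x-x0+.5)*k)-10,24),0,.4,(0,255,255),1)
    for y in range((y0//10+1)*10,y1,10):
        cv2.line(a,(0,int((y-y0+.5)*k)),(6 if y%50 else 14,int((y-y0+.5)*k)),(0,255,255),1)
        cv2.putText(a,str(y),(14,int((y-y0+.5)*k)+4),0,.4,(0,255,255),1)
    cv2.imwrite(fn,a); print(a.shape)
def ray(c,T,u,v):
    d=np.array([(u-c["cx"])/c["fx"],(v-c["cy"])/c["fy"],1.]); d=T[:3,:3]@d
    return T[:3,3],d/np.linalg.norm(d)
def onz(c,T,u,v,z):
    o,d=ray(c,T,u,v); return o+d*(z-o[2])/d[2]
def tri(rs):
    A=np.zeros((3,3));b=np.zeros(3)
    for o,d in rs:
        P=np.eye(3)-np.outer(d,d);A+=P;b+=P@o
    p=np.linalg.solve(A,b)
    return p,[np.linalg.norm((np.eye(3)-np.outer(d,d))@(p-o)) for o,d in rs]
def proj(c,T,p):
    q=np.linalg.inv(T)@np.append(p,1.);return q[0]/q[2]*c["fx"]+c["cx"],q[1]/q[2]*c["fy"]+c["cy"]
E
python3 - <<'E'
from h import *
d=pickle.load(open("d0.pkl","rb"))
crop(d["top"]["img"],172,200,332,270,5,"pics/c1.png")
crop(d["side"]["img"],210,190,370,310,5,"pics/c2.png")
E
```

```text
(350, 800, 3)
(600, 800, 3)
```

View pics/c1.png

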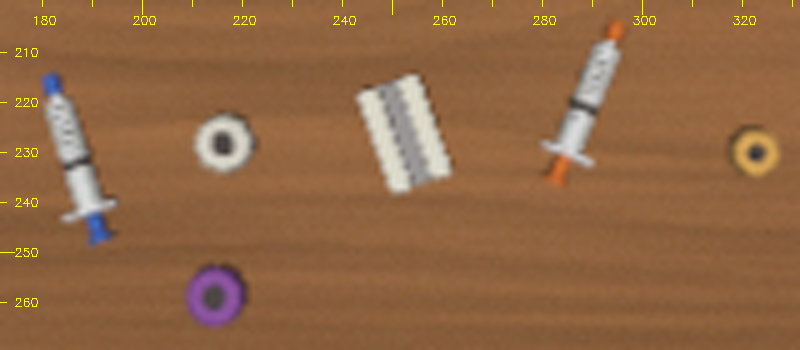

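View pics/c2.png

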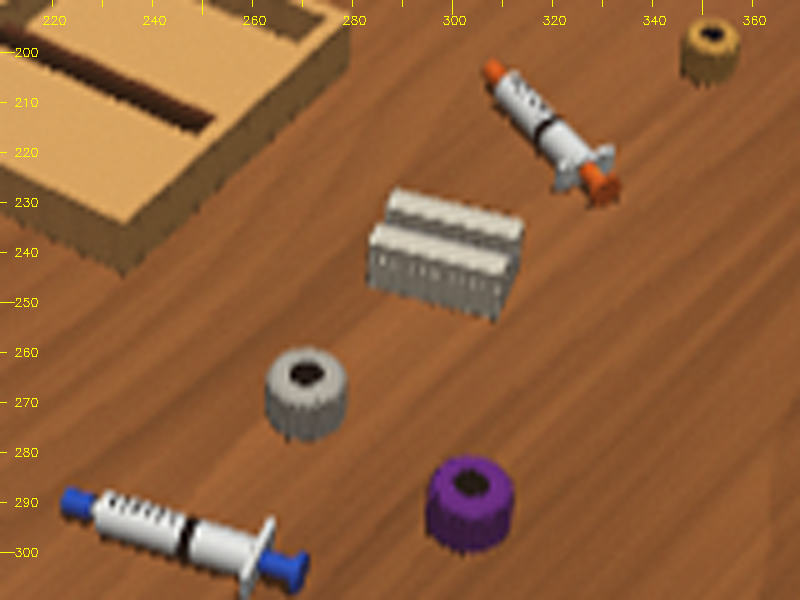

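Run:
```python
from h import *
d=pickle.load(open("d0.pkl","rb"))
t=d["top"]["img"];s=d["side"]["img"]
crop(t,95,125,290,235,4,"pics/c3.png")
crop(t,345,175,425,235,8,"pics/c4.png")
crop(s,95,165,285,307,4,"pics/c5.png")
crop(s,95,275,215,380,6,"pics/c6.png")
crop(s,320,125,410,190,8,"pics/c7.png")
T=d["top"]["world_from_camera"];S=d["side"]["world_from_camera"]
for n,a,b in [("steel",(216.1,228.1),(270.9,264.3)),("brass",(322.7,230.1),(351.9,196.3)),("block",(252.6,226.1),(299.5,234.8)),
 ("bcap",(181.7,214.7),(222.5,289.5)),("bplu",(191.3,246.9),(269.9,304.1)),("ocap",(294.9,204.5),(307.5,203.1)),("oplu",(282.7,235.5),(331.1,227.5))]:
    p,e=tri([ray(d["top"],T,*a),ray(d["side"],S,*b)]);print(n,p.round(4),np.round(e,4))
print("blockcorners z.028",[onz(d["top"],T,172+x/5-.5,200+y/5-.5,.028).round(4) for x,y in [(357,95),(413,73),(452,172),(401,193)]])
```

```text
(440, 780, 3)
(480, 640, 3)
(568, 760, 3)
(630, 720, 3)
(520, 720, 3)
steel [0.4408 0.1049 0.0233] [0.0007 0.0007]
brass [ 0.4381 -0.1973  0.0217] [0.0006 0.0006]
block [0.447  0.0014 0.0292] [0.0012 0.0012]
bcap [0.4789 0.2071 0.0064] [0.0002 0.0002]
bplu [0.3857 0.1757 0.0074] [0.0018 0.0018]
ocap [ 0.5112 -0.1192  0.0098] [0. 0.]
oplu [ 0.421  -0.085   0.0071] [0.0011 0.0011]
blockcorners z.028 [array([0.4692, 0.0297, 0.028 ]), array([ 0.4819, -0.0018,  0.028 ]), array([ 0.4265, -0.0244,  0.028 ]), array([0.4144, 0.0042, 0.028 ])]
```

View pics/c3.png

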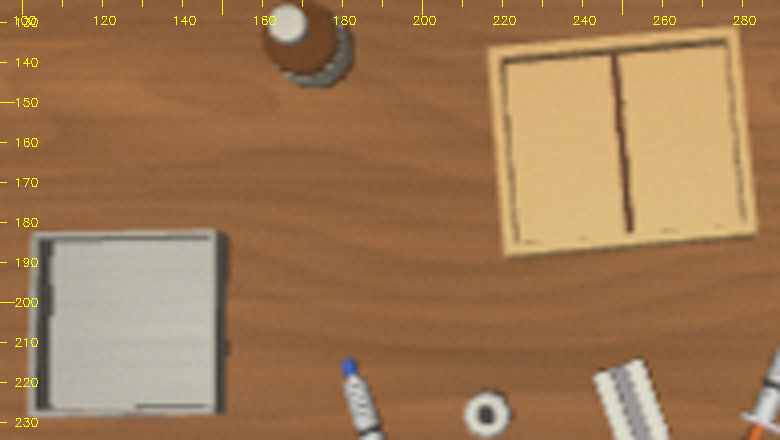

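View pics/c4.png

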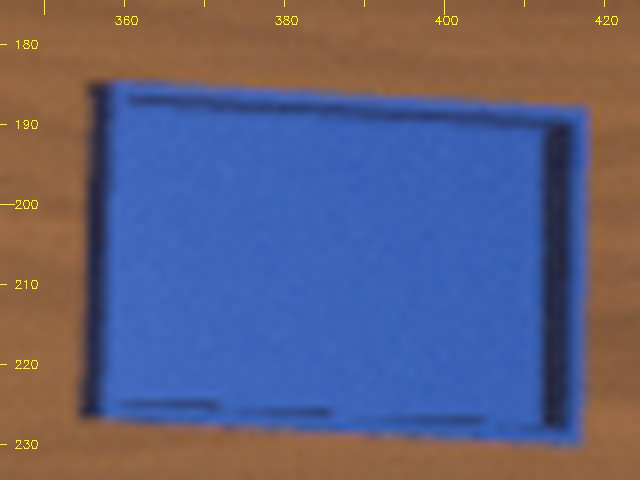

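View pics/c5.png

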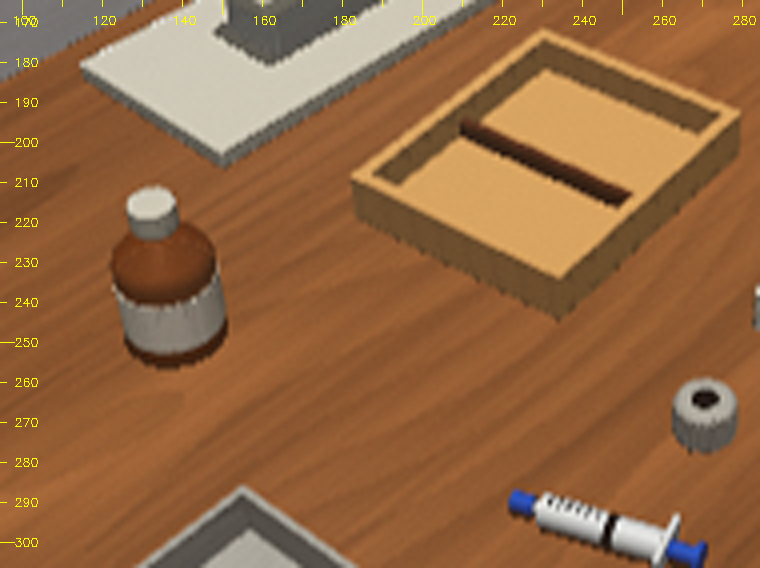

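View pics/c6.png

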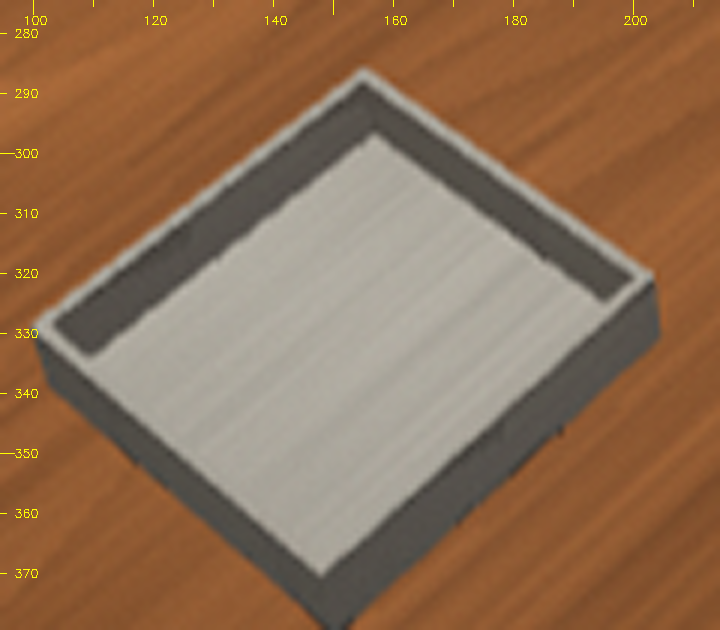

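View pics/c7.png

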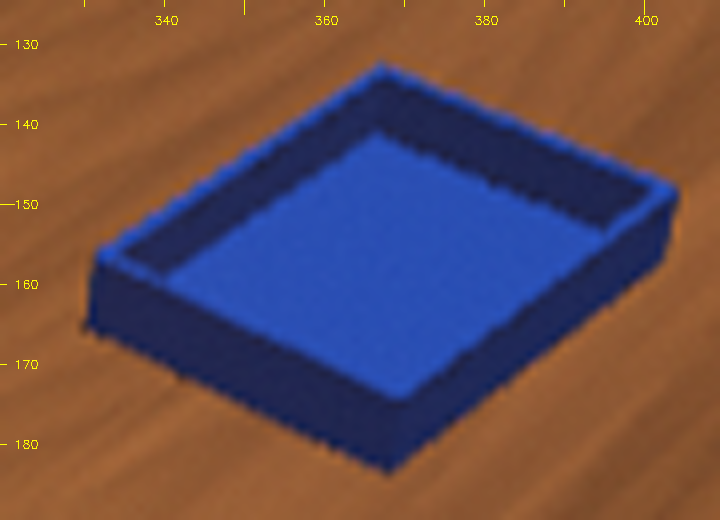

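Run:
```python
from h import *
d=pickle.load(open("d0.pkl","rb"))
T=d["top"]["world_from_camera"];S=d["side"]["world_from_camera"]
f=lambda p,x0,y0,k:(x0+p[0]/k-.5,y0+p[1]/k-.5)
def go(n,tt,ta,ss,sa):
    P=[]
    for i,(a,b) in enumerate(zip(tt,ss)):
        A=f(a,*ta)
        if b is None: print(n,i,"onz",onz(d["top"],T,*A,.03).round(4));continue
        p,e=tri([ray(d["top"],T,*A),ray(d["side"],S,*f(b,*sa))]);print(n,i,p.round(4),round(e[0],4))
    Q=[onz(d["top"],T,*f(a,*ta),.031)[:2] for a in tt]
    Q=np.array(Q);x=(Q[0]+Q[1]-Q[2]-Q[3])/2;y=(Q[0]+Q[3]-Q[1]-Q[2])/2
    print(n,"centre",Q.mean(0).round(4),"len",np.linalg.norm(x),np.linalg.norm(y),"yaw",np.degrees(np.arctan2(x[1],x[0])),np.degrees(np.arctan2(-y[0],y[1])))
go("pine",[(488,45),(737,27),(757,236),(506,257)],(95,125,4),[(352,178),(543,32),(740,113),(558,280)],(95,165,4))
go("pan",[(33,233),(217,230),(217,412),(33,412)],(95,125,4),[(37,322),(363,68),(655,272),None],(95,275,6))
go("tray",[(108,82),(588,106),(580,444),(100,416)],(345,175,8),[(97,250),(381,63),(680,188),None],(320,125,8))
go("bottle cap",[(287,24)]*4,(95,125,4),[(151,202)],(95,165,4))
```

```text
pine 0 [0.7045 0.1077 0.0293] 0.0018
pine 1 [ 0.7207 -0.0708  0.0287] 0.0008
pine 2 [ 0.5699 -0.0848  0.0316] 0.0005
pine 3 [0.553  0.0932 0.03  ] 0.0003
pine centre [0.6371 0.0115] len 0.152825297850885 0.17918872555568013 yaw 5.779959044678109 5.139097724413079
pan 0 [0.5656 0.4275 0.0304] 0.001
pan 1 [0.5702 0.2989 0.0283] 0.0001
pan 2 [0.4412 0.294  0.0282] 0.0002
pan 3 onz [0.4401 0.4224 0.03  ]
pan centre [0.5044 0.3603] len 0.12737858042077135 0.12933210883810226 yaw 2.4190165338490455 1.0497804000676418
tray 0 [ 0.5666 -0.2971  0.0329] 0.0016
tray 1 [ 0.5607 -0.4693  0.0291] 0.001
tray 2 [ 0.4405 -0.4628  0.0296] 0.0013
tray 3 onz [ 0.4498 -0.2924  0.03  ]
tray centre [ 0.5052 -0.3796] len 0.11918905850682508 0.17042886740937294 yaw -2.6255407457090225 -2.5219307625073486
bottle cap 0 [0.7031 0.2375 0.0948] 0.0001
bottle cap centre [0.7192 0.2533] len 0.0 0.0 yaw 0.0 -0.0
```

Candidates checked in the crops: the silvery nut is at top (216,228), the purple one at (214,259) is the decoy, and the brass one is at (323,230). Triangulated heights agree with the text. Next I turn the tool so its x axis is -Y in the world.

>>> step_arm([
  {"rz":1,"jaw":-1},
  {"rz":1,"jaw":-1},
  {"rz":1,"jaw":-1},
  {"rz":1,"jaw":-1},
  {"rz":0.65,"jaw":-1},
  {"jaw":-1},
])

```text
schema error: expected keys x, y, z, rx, ry, rz, jaw
```

>>> step_arm([
  {"x":0,"y":0,"z":0,"rx":0,"ry":0,"rz":1,"jaw":-1},
  {"x":0,"y":0,"z":0,"rx":0,"ry":0,"rz":1,"jaw":-1},
  {"x":0,"y":0,"z":0,"rx":0,"ry":0,"rz":1,"jaw":-1},
  {"x":0,"y":0,"z":0,"rx":0,"ry":0,"rz":1,"jaw":-1},
  {"x":0,"y":0,"z":0,"rx":0,"ry":0,"rz":0.65,"jaw":-1},
])

```text
t: 0.65
eef_pos: [0.2665, -0.6199, 0.2309]
eef_rot: [-2.218, 2.224, 0.001]
force: [-0.0, -0.4, -0.0]
gripper_width: 0.999
```

```bash
cat >> h.py <<'E'
from scipy.spatial.transform import Rotation as Rn
def st(tgt=None,yaw=None):
    from rig import sense
    s=sense();R=Rn.from_rotvec(s["eef_rot"]).as_matrix()
    print("t",round(s["t"],2),"pos",s["eef_pos"].round(4),"yawx",round(np.degrees(np.arctan2(R[1,0],R[0,0])),2),"zax",R[:,2].round(3),"F",s["force"].round(1),"w",round(s["gripper_width"],3),"j",s["joints"].round(2))
    if tgt is not None:
        print("units tool",(R.T@(np.array(tgt)-s["eef_pos"])/.025).round(2))
    if yaw is not None:
        print("rz",round(-((yaw-np.degrees(np.arctan2(R[1,0],R[0,0]))+180)%360-180)/5,2))
    return s
E
python3 -c "
from h import *
st((.438,-.197,.12),-90)"
```

```text
t 0.65 pos [ 0.2665 -0.6199  0.2309] yawx -90.15 zax [-0.     0.001 -1.   ] F [-0.  -0.4 -0. ] w 0.999 j [ 1.08  0.47  0.04  1.54 -0.02  1.14 -0.46]
units tool [-16.93  -6.82   4.44]
rz -0.03
```

>>> step_arm([
  {"x":-1,"y":-0.4,"z":0.26,"rx":0,"ry":0,"rz":0,"jaw":-1},
  {"x":-1,"y":-0.4,"z":0.26,"rx":0,"ry":0,"rz":0,"jaw":-1},
  {"x":-1,"y":-0.4,"z":0.26,"rx":0,"ry":0,"rz":0,"jaw":-1},
  {"x":-1,"y":-0.4,"z":0.26,"rx":0,"ry":0,"rz":0,"jaw":-1},
  {"x":-1,"y":-0.4,"z":0.26,"rx":0,"ry":0,"rz":0,"jaw":-1},
  {"x":-1,"y":-0.4,"z":0.26,"rx":0,"ry":0,"rz":0,"jaw":-1},
  {"x":-1,"y":-0.4,"z":0.26,"rx":0,"ry":0,"rz":0,"jaw":-1},
  {"x":-1,"y":-0.4,"z":0.26,"rx":0,"ry":0,"rz":0,"jaw":-1},
  {"x":-1,"y":-0.4,"z":0.26,"rx":0,"ry":0,"rz":0,"jaw":-1},
  {"x":-1,"y":-0.4,"z":0.26,"rx":0,"ry":0,"rz":0,"jaw":-1},
  {"x":-1,"y":-0.4,"z":0.26,"rx":0,"ry":0,"rz":0,"jaw":-1},
  {"x":-1,"y":-0.4,"z":0.26,"rx":0,"ry":0,"rz":0,"jaw":-1},
  {"x":-1,"y":-0.4,"z":0.26,"rx":0,"ry":0,"rz":0,"jaw":-1},
  {"x":-1,"y":-0.4,"z":0.26,"rx":0,"ry":0,"rz":0,"jaw":-1},
  {"x":-1,"y":-0.4,"z":0.26,"rx":0,"ry":0,"rz":0,"jaw":-1},
  {"x":-1,"y":-0.4,"z":0.26,"rx":0,"ry":0,"rz":0,"jaw":-1},
  {"x":-0.9,"y":-0.4,"z":0.26,"rx":0,"ry":0,"rz":0,"jaw":-1},
  {"x":0,"y":0,"z":0,"rx":0,"ry":0,"rz":0,"jaw":-1},
])

```text
t: 2.45
eef_pos: [0.4373, -0.194, 0.1201]
eef_rot: [-2.228, 2.214, 0.003]
force: [0.2, -0.1, 0.2]
gripper_width: 1.003
```

```bash
python3 -c "
from h import *
from rig import capture
s=st((.438,-.197,.004),-90)
c=capture('wrist');pickle.dump((s,c),open('w1.pkl','wb'))
crop(c['img'],0,0,512,384,1.5,'pics/w1.png')
T=np.eye(4);T[:3,:3]=Rn.from_rotvec(s['eef_rot']).as_matrix();T[:3,3]=s['eef_pos'];T=T@c['T_tool_cam']
print(proj(c,T,(.438,-.1973,.022)))"
```

```text
t 2.45 pos [ 0.4373 -0.194   0.1201] yawx -89.64 zax [-0.001  0.002 -1.   ] F [ 0.2 -0.1  0.2] w 1.003 j [ 0.45  0.3  -0.15  2.09  0.06  0.75 -1.29]
units tool [ 0.13 -0.03  4.64]
rz 0.07
(576, 768, 3)
(np.float64(261.88700038313135), np.float64(195.07096075521287))
```

View pics/w1.png

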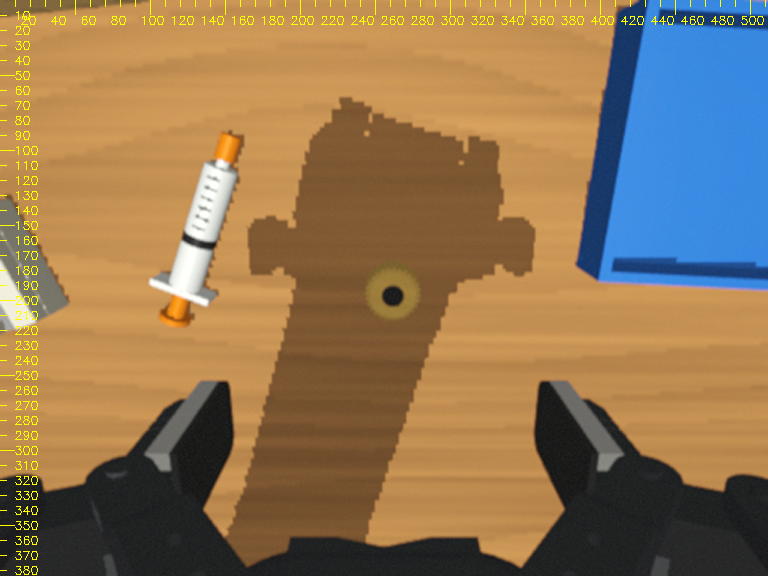

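The wrist picture shows the brass nut's hole at (261,197) against a predicted (262,195), so agreement is about 1 mm. Descending and gripping.

>>> step_arm([
  {"x":0.13,"y":0,"z":1,"rx":0,"ry":0,"rz":0,"jaw":-0.3},
  {"x":0,"y":0,"z":1,"rx":0,"ry":0,"rz":0,"jaw":-0.3},
  {"x":0,"y":0,"z":1,"rx":0,"ry":0,"rz":0,"jaw":-0.3},
  {"x":0,"y":0,"z":1,"rx":0,"ry":0,"rz":0,"jaw":-0.3},
  {"x":0,"y":0,"z":0.62,"rx":0,"ry":0,"rz":0,"jaw":-0.3},
  {"x":0,"y":0,"z":0,"rx":0,"ry":0,"rz":0,"jaw":1},
  {"x":0,"y":0,"z":0,"rx":0,"ry":0,"rz":0,"jaw":1},
  {"x":0,"y":0,"z":0,"rx":0,"ry":0,"rz":0,"jaw":1},
  {"x":0,"y":0,"z":0,"rx":0,"ry":0,"rz":0,"jaw":1},
  {"x":0,"y":0,"z":0,"rx":0,"ry":0,"rz":0,"jaw":1},
  {"x":0,"y":0,"z":0,"rx":0,"ry":0,"rz":0,"jaw":1},
])

```text
t: 3.6
eef_pos: [0.4369, -0.2012, 0.006]
eef_rot: [-2.221, 2.221, -0.002]
force: [-1.0, 0.7, 3.7]
gripper_width: 0.273
```

```bash
python3 -c "
from h import *
s=st((.533,-.381,.10),-90)"
```

```text
t 3.6 pos [ 0.4369 -0.2012  0.006 ] yawx -90.0 zax [ 0.001 -0.001 -1.   ] F [-1.   0.7  3.7] w 0.273 j [ 0.43  0.5  -0.11  2.16  0.11  0.49 -1.34]
units tool [ 7.19 -3.85 -3.75]
rz -0.0
```

>>> step_arm([
  {"x":0,"y":0,"z":-0.6,"rx":0,"ry":0,"rz":0,"jaw":1},
  {"x":0,"y":0,"z":-1,"rx":0,"ry":0,"rz":0,"jaw":1},
  {"x":0,"y":0,"z":-1,"rx":0,"ry":0,"rz":0,"jaw":1},
  {"x":0,"y":0,"z":-1,"rx":0,"ry":0,"rz":0,"jaw":1},
  {"x":0,"y":0,"z":0,"rx":0,"ry":0,"rz":0,"jaw":1},
  {"x":0,"y":0,"z":0,"rx":0,"ry":0,"rz":0,"jaw":1},
])

```text
t: 4.2
eef_pos: [0.4365, -0.201, 0.0956]
eef_rot: [-2.221, 2.221, -0.002]
force: [-0.3, 0.4, -1.3]
gripper_width: 0.275
```

```bash
python3 -c "
from h import *
from rig import capture
s=st((.533,-.381,.10),-90)
c=capture('wrist');pickle.dump((s,c),open('w2.pkl','wb'))
crop(c['img'],100,180,412,384,2,'pics/w2.png')
s=st((.533,-.381,.10),-90)
"
```

```text
t 4.2 pos [ 0.4365 -0.201   0.0956] yawx -90.0 zax [ 0.001 -0.    -1.   ] F [-0.3  0.4 -1.3] w 0.275 j [ 0.46  0.34 -0.14  2.11  0.07  0.7  -1.3 ]
units tool [ 7.2  -3.86 -0.17]
rz 0.0
(408, 624, 3)
t 4.25 pos [ 0.4359 -0.2007  0.0948] yawx -90.0 zax [-0.001  0.    -1.   ] F [-0.8 -0.5 -0.2] w 0.278 j [ 0.46  0.34 -0.14  2.11  0.07  0.7  -1.3 ]
units tool [ 7.21 -3.88 -0.21]
rz 0.0
```

View pics/w2.png

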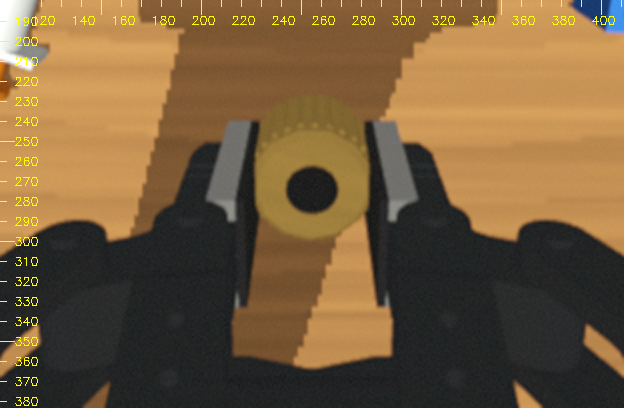

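The nut is held upright, with its top hole visible between the pads.

>>> step_arm([
  {"x":0.9,"y":-0.48,"z":0,"rx":0,"ry":0,"rz":0,"jaw":1},
  {"x":0.9,"y":-0.48,"z":0,"rx":0,"ry":0,"rz":0,"jaw":1},
  {"x":0.9,"y":-0.48,"z":0,"rx":0,"ry":0,"rz":0,"jaw":1},
  {"x":0.9,"y":-0.48,"z":0,"rx":0,"ry":0,"rz":0,"jaw":1},
  {"x":0.9,"y":-0.48,"z":0,"rx":0,"ry":0,"rz":0,"jaw":1},
  {"x":0.9,"y":-0.48,"z":0,"rx":0,"ry":0,"rz":0,"jaw":1},
  {"x":0.9,"y":-0.48,"z":0,"rx":0,"ry":0,"rz":0,"jaw":1},
  {"x":0.9,"y":-0.48,"z":0,"rx":0,"ry":0,"rz":0,"jaw":1},
  {"x":0,"y":0,"z":0,"rx":0,"ry":0,"rz":0,"jaw":1},
  {"x":0,"y":0,"z":0.8,"rx":0,"ry":0,"rz":0,"jaw":1},
  {"x":0,"y":0,"z":0.8,"rx":0,"ry":0,"rz":0,"jaw":1},
  {"x":0,"y":0,"z":0.8,"rx":0,"ry":0,"rz":0,"jaw":1},
  {"x":0,"y":0,"z":0.4,"rx":0,"ry":0,"rz":0,"jaw":1},
  {"x":0,"y":0,"z":0.2,"rx":0,"ry":0,"rz":0,"jaw":1},
  {"x":0,"y":0,"z":0.1,"rx":0,"ry":0,"rz":0,"jaw":1},
  {"x":0,"y":0,"z":0.1,"rx":0,"ry":0,"rz":0,"jaw":1},
  {"x":0,"y":0,"z":0,"rx":0,"ry":0,"rz":0,"jaw":1},
  {"x":0,"y":0,"z":0,"rx":0,"ry":0,"rz":0,"jaw":1},
])

```text
t: 6.05
eef_pos: [0.5329, -0.3812, 0.016]
eef_rot: [-2.221, 2.221, -0.002]
force: [0.1, 0.0, -1.5]
gripper_width: 0.277
```

```bash
python3 -c "
from h import *
s=st((.533,-.381,.011),-90)
"
```

```text
t 6.05 pos [ 0.5329 -0.3812  0.016 ] yawx -90.0 zax [ 0.001 -0.001 -1.   ] F [ 0.1  0.  -1.5] w 0.277 j [ 0.62  0.67 -0.09  1.74  0.08  0.73 -1.08]
units tool [-0.01 -0.    0.2 ]
rz -0.0
```

>>> step_arm([
  {"x":0,"y":0,"z":0.1,"rx":0,"ry":0,"rz":0,"jaw":1},
  {"x":0,"y":0,"z":0.08,"rx":0,"ry":0,"rz":0,"jaw":1},
  {"x":0,"y":0,"z":0,"rx":0,"ry":0,"rz":0,"jaw":1},
])

```text
t: 6.35
eef_pos: [0.5327, -0.3811, 0.0111]
eef_rot: [-2.221, 2.221, -0.001]
force: [-0.0, -0.4, 1.1]
gripper_width: 0.275
```

```bash
python3 -c "
from h import *
s=st((.533,-.381,.011),-90)
"
```

```text
t 6.35 pos [ 0.5327 -0.3811  0.0111] yawx -90.0 zax [ 0. -0. -1.] F [-0.  -0.4  1.1] w 0.275 j [ 0.62  0.68 -0.09  1.74  0.08  0.72 -1.08]
units tool [-0.   -0.01  0.  ]
rz -0.0
```

>>> step_arm([
  {"x":0,"y":0,"z":0,"rx":0,"ry":0,"rz":0,"jaw":0.2},
  {"x":0,"y":0,"z":0,"rx":0,"ry":0,"rz":0,"jaw":0},
  {"x":0,"y":0,"z":0,"rx":0,"ry":0,"rz":0,"jaw":0},
  {"x":0,"y":0,"z":0,"rx":0,"ry":0,"rz":0,"jaw":0},
  {"x":0,"y":0,"z":-0.5,"rx":0,"ry":0,"rz":0,"jaw":0},
  {"x":0,"y":0,"z":-1,"rx":0,"ry":0,"rz":0,"jaw":0},
  {"x":0,"y":0,"z":-1,"rx":0,"ry":0,"rz":0,"jaw":0},
  {"x":0,"y":0,"z":-1,"rx":0,"ry":0,"rz":0,"jaw":0},
  {"x":-0.5,"y":0.1,"z":-0.5,"rx":0,"ry":0,"rz":0,"jaw":-0.3},
  {"x":-1,"y":0.2,"z":0,"rx":0,"ry":0,"rz":0,"jaw":-0.3},
  {"x":-1,"y":0.2,"z":0,"rx":0,"ry":0,"rz":0,"jaw":-0.3},
])

```text
t: 7.45
eef_pos: [0.5197, -0.3171, 0.1116]
eef_rot: [-2.221, 2.222, -0.001]
force: [0.6, -0.3, 0.1]
gripper_width: 0.652
```

```bash
python3 -c "
from h import *
from rig import capture
s=st((.4408,.1049,.11),-90)
c=capture('wrist')
crop(c['img'],0,0,512,384,1.5,'pics/w3.png')
"
```

```text
t 7.45 pos [ 0.5197 -0.3171  0.1116] yawx -90.03 zax [ 0.001 -0.    -1.   ] F [ 0.6 -0.3  0.1] w 0.652 j [ 0.56  0.49 -0.11  1.81  0.07  0.85 -1.15]
units tool [-16.88   3.16   0.06]
rz -0.01
(576, 768, 3)
```

View pics/w3.png

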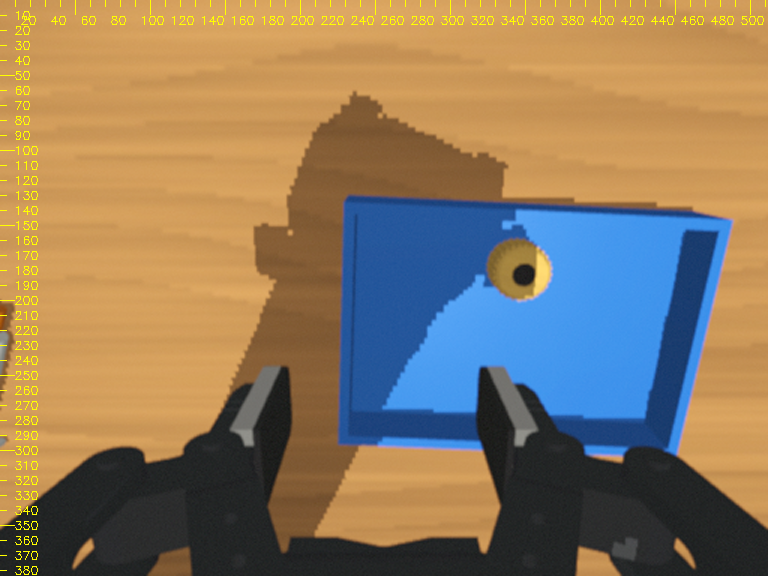

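Brass nut stands upright on the tray floor, centred in the view at about (520,270). On to the steel nut.

>>> step_arm([
  {"x":-1,"y":0.19,"z":0,"rx":0,"ry":0,"rz":0,"jaw":-0.3},
  {"x":-1,"y":0.19,"z":0,"rx":0,"ry":0,"rz":0,"jaw":-0.3},
  {"x":-1,"y":0.19,"z":0,"rx":0,"ry":0,"rz":0,"jaw":-0.3},
  {"x":-1,"y":0.19,"z":0,"rx":0,"ry":0,"rz":0,"jaw":-0.3},
  {"x":-1,"y":0.19,"z":0,"rx":0,"ry":0,"rz":0,"jaw":-0.3},
  {"x":-1,"y":0.19,"z":0,"rx":0,"ry":0,"rz":0,"jaw":-0.3},
  {"x":-1,"y":0.19,"z":0,"rx":0,"ry":0,"rz":0,"jaw":-0.3},
  {"x":-1,"y":0.19,"z":0,"rx":0,"ry":0,"rz":0,"jaw":-0.3},
  {"x":-1,"y":0.19,"z":0,"rx":0,"ry":0,"rz":0,"jaw":-0.3},
  {"x":-1,"y":0.19,"z":0,"rx":0,"ry":0,"rz":0,"jaw":-0.3},
  {"x":-1,"y":0.19,"z":0,"rx":0,"ry":0,"rz":0,"jaw":-0.3},
  {"x":-1,"y":0.19,"z":0,"rx":0,"ry":0,"rz":0,"jaw":-0.3},
  {"x":-1,"y":0.19,"z":0,"rx":0,"ry":0,"rz":0,"jaw":-0.3},
  {"x":-1,"y":0.19,"z":0,"rx":0,"ry":0,"rz":0,"jaw":-0.3},
  {"x":-1,"y":0.19,"z":0,"rx":0,"ry":0,"rz":0,"jaw":-0.3},
  {"x":-1,"y":0.19,"z":0,"rx":0,"ry":0,"rz":0,"jaw":-0.3},
  {"x":-0.5,"y":0.1,"z":0,"rx":0,"ry":0,"rz":0,"jaw":-0.3},
  {"x":0,"y":0,"z":0,"rx":0,"ry":0,"rz":0,"jaw":-0.3},
  {"x":0,"y":0,"z":0,"rx":0,"ry":0,"rz":0,"jaw":-0.3},
])

```text
t: 9.4
eef_pos: [0.441, 0.0938, 0.1108]
eef_rot: [2.222, -2.22, 0.0]
force: [-0.3, 0.3, 0.0]
gripper_width: 0.649
```

```bash
cat >> h.py <<'E'
def look(name,pts,box=None,k=1.5,tgt=None,yaw=None):
    from rig import capture
    s=st(tgt,yaw);c=capture('wrist')
    T=np.eye(4);T[:3,:3]=Rn.from_rotvec(s['eef_rot']).as_matrix();T[:3,3]=s['eef_pos'];T=T@c['T_tool_cam']
    pickle.dump((s,c,T),open(name+'.pkl','wb'))
    crop(c['img'],*(box or (0,0,512,384)),k,'pics/'+name+'.png')
    for p in pts: print(p,np.round(proj(c,T,p),1))
E
python3 -c "
from h import *
look('w4',[(.4408,.1049,.0235),(.4475,.0017,.028),(.4325,.1914,.016)],None,1.5,(.4408,.1049,.006),-90)
"
```

```text
t 9.4 pos [0.441  0.0938 0.1108] yawx -89.96 zax [-0.    -0.001 -1.   ] F [-0.3  0.3  0. ] w 0.649 j [-0.08  0.28 -0.26  2.16  0.11  0.72 -1.98]
units tool [-0.44  0.01  4.19]
rz 0.01
(576, 768, 3)
(0.4408, 0.1049, 0.0235) [241.2 200.7]
(0.4475, 0.0017, 0.028) [392.  193.5]
(0.4325, 0.1914, 0.016) [123.1 208.3]
```

View pics/w4.png

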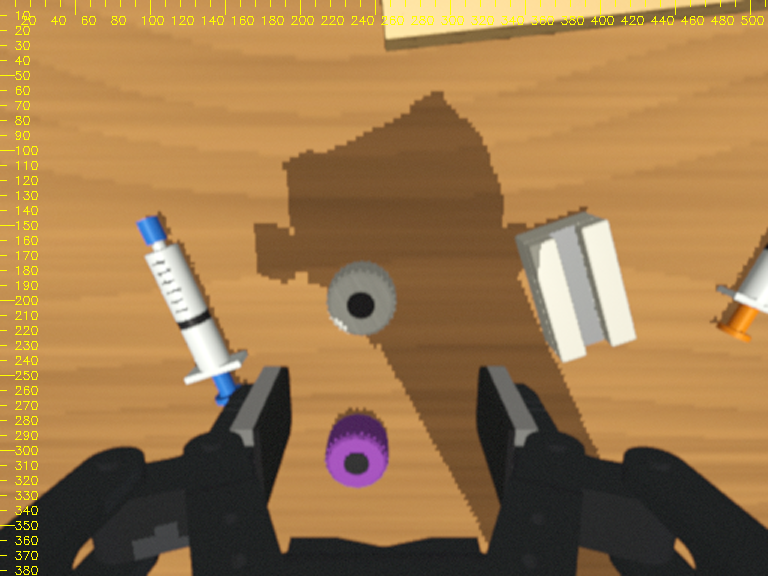

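Steel nut's hole is at (241,203) against a predicted (241,201). The purple decoy at (238,308) is left alone.

>>> step_arm([
  {"x":-0.44,"y":0.05,"z":0.2,"rx":0,"ry":0,"rz":0,"jaw":-0.3},
  {"x":0,"y":0,"z":1,"rx":0,"ry":0,"rz":0,"jaw":-0.3},
  {"x":0,"y":0,"z":1,"rx":0,"ry":0,"rz":0,"jaw":-0.3},
  {"x":0,"y":0,"z":1,"rx":0,"ry":0,"rz":0,"jaw":-0.3},
  {"x":0,"y":0,"z":0.8,"rx":0,"ry":0,"rz":0,"jaw":-0.3},
  {"x":0,"y":0,"z":0.18,"rx":0,"ry":0,"rz":0,"jaw":-0.3},
  {"x":0,"y":0,"z":0,"rx":0,"ry":0,"rz":0,"jaw":0},
  {"x":0,"y":0,"z":0,"rx":0,"ry":0,"rz":0,"jaw":1},
  {"x":0,"y":0,"z":0,"rx":0,"ry":0,"rz":0,"jaw":1},
  {"x":0,"y":0,"z":0,"rx":0,"ry":0,"rz":0,"jaw":1},
  {"x":0,"y":0,"z":0,"rx":0,"ry":0,"rz":0,"jaw":1},
])

```text
t: 10.55
eef_pos: [0.4411, 0.105, 0.0073]
eef_rot: [-2.22, 2.221, -0.002]
force: [0.1, -1.2, 7.2]
gripper_width: 0.343
```

```bash
python3 -c "
from h import *
st((.475,-.378,.10),-90)
"
```

```text
t 10.55 pos [0.4411 0.105  0.0073] yawx -90.02 zax [ 0.002  0.    -1.   ] F [ 0.1 -1.2  7.2] w 0.343 j [-0.16  0.47 -0.2   2.22  0.21  0.47 -2.1 ]
units tool [19.32 -1.37 -3.71]
rz -0.0
```

>>> step_arm([
  {"x":0,"y":0,"z":-0.4,"rx":0,"ry":0,"rz":0,"jaw":1},
  {"x":0,"y":0,"z":-0.8,"rx":0,"ry":0,"rz":0,"jaw":1},
  {"x":0,"y":0,"z":-1,"rx":0,"ry":0,"rz":0,"jaw":1},
  {"x":0,"y":0,"z":-1,"rx":0,"ry":0,"rz":0,"jaw":1},
  {"x":0.5,"y":-0.07,"z":-0.5,"rx":0,"ry":0,"rz":0,"jaw":1},
  {"x":1,"y":-0.07,"z":0,"rx":0,"ry":0,"rz":0,"jaw":1},
  {"x":1,"y":-0.07,"z":0,"rx":0,"ry":0,"rz":0,"jaw":1},
  {"x":1,"y":-0.07,"z":0,"rx":0,"ry":0,"rz":0,"jaw":1},
  {"x":1,"y":-0.07,"z":0,"rx":0,"ry":0,"rz":0,"jaw":1},
  {"x":1,"y":-0.07,"z":0,"rx":0,"ry":0,"rz":0,"jaw":1},
  {"x":1,"y":-0.07,"z":0,"rx":0,"ry":0,"rz":0,"jaw":1},
  {"x":1,"y":-0.07,"z":0,"rx":0,"ry":0,"rz":0,"jaw":1},
  {"x":1,"y":-0.07,"z":0,"rx":0,"ry":0,"rz":0,"jaw":1},
  {"x":1,"y":-0.07,"z":0,"rx":0,"ry":0,"rz":0,"jaw":1},
  {"x":1,"y":-0.07,"z":0,"rx":0,"ry":0,"rz":0,"jaw":1},
])

```text
t: 12.05
eef_pos: [0.4593, -0.1582, 0.0994]
eef_rot: [-2.221, 2.221, -0.0]
force: [-0.2, -0.3, -1.6]
gripper_width: 0.349
```

```bash
python3 -c "
from h import *
st((.475,-.378,.10),-90)
"
```

```text
t 12.05 pos [ 0.4593 -0.1582  0.0994] yawx -89.98 zax [ 0.  0. -1.] F [-0.2 -0.3 -1.6] w 0.349 j [ 0.38  0.34 -0.16  2.1   0.08  0.71 -1.41]
units tool [ 8.79 -0.63 -0.03]
rz 0.0
```

>>> step_arm([
  {"x":1,"y":-0.07,"z":0,"rx":0,"ry":0,"rz":0,"jaw":1},
  {"x":1,"y":-0.07,"z":0,"rx":0,"ry":0,"rz":0,"jaw":1},
  {"x":1,"y":-0.07,"z":0,"rx":0,"ry":0,"rz":0,"jaw":1},
  {"x":1,"y":-0.07,"z":0,"rx":0,"ry":0,"rz":0,"jaw":1},
  {"x":1,"y":-0.07,"z":0,"rx":0,"ry":0,"rz":0,"jaw":1},
  {"x":1,"y":-0.07,"z":0,"rx":0,"ry":0,"rz":0,"jaw":1},
  {"x":1,"y":-0.07,"z":0,"rx":0,"ry":0,"rz":0,"jaw":1},
  {"x":1,"y":-0.07,"z":0,"rx":0,"ry":0,"rz":0,"jaw":1},
  {"x":0.4,"y":0,"z":0,"rx":0,"ry":0,"rz":0,"jaw":1},
  {"x":0,"y":0,"z":0,"rx":0,"ry":0,"rz":0,"jaw":1},
  {"x":0,"y":0,"z":0.8,"rx":0,"ry":0,"rz":0,"jaw":1},
  {"x":0,"y":0,"z":0.8,"rx":0,"ry":0,"rz":0,"jaw":1},
  {"x":0,"y":0,"z":0.8,"rx":0,"ry":0,"rz":0,"jaw":1},
  {"x":0,"y":0,"z":0.4,"rx":0,"ry":0,"rz":0,"jaw":1},
  {"x":0,"y":0,"z":0.2,"rx":0,"ry":0,"rz":0,"jaw":1},
  {"x":0,"y":0,"z":0.1,"rx":0,"ry":0,"rz":0,"jaw":1},
  {"x":0,"y":0,"z":0.1,"rx":0,"ry":0,"rz":0,"jaw":1},
  {"x":0,"y":0,"z":0,"rx":0,"ry":0,"rz":0,"jaw":1},
  {"x":0,"y":0,"z":0,"rx":0,"ry":0,"rz":0,"jaw":1},
])

```text
t: 13.95
eef_pos: [0.4739, -0.3677, 0.0194]
eef_rot: [-2.221, 2.221, -0.002]
force: [-0.4, 0.4, -0.8]
gripper_width: 0.34
```

```bash
python3 -c "
from h import *
st((.475,-.378,.0115),-90)
"
```

```text
t 13.95 pos [ 0.4739 -0.3677  0.0194] yawx -90.0 zax [ 0.001 -0.001 -1.   ] F [-0.4  0.4 -0.8] w 0.34 j [ 0.66  0.6  -0.1   1.88  0.09  0.66 -1.06]
units tool [ 0.41 -0.05  0.32]
rz -0.0
```

>>> step_arm([
  {"x":0,"y":0,"z":0.15,"rx":0,"ry":0,"rz":0,"jaw":1},
  {"x":0,"y":0,"z":0.1,"rx":0,"ry":0,"rz":0,"jaw":1},
  {"x":0,"y":0,"z":0.05,"rx":0,"ry":0,"rz":0,"jaw":1},
  {"x":0,"y":0,"z":0,"rx":0,"ry":0,"rz":0,"jaw":1},
])

```text
t: 14.35
eef_pos: [0.4735, -0.3675, 0.0123]
eef_rot: [2.221, -2.221, -0.0]
force: [-3.1, 1.1, 6.6]
gripper_width: 0.348
```

```bash
python3 -c "
from h import *
st((.4475,.0017,.11),-66.5)
"
```

```text
t 14.35 pos [ 0.4735 -0.3675  0.0123] yawx -90.01 zax [-0. -0. -1.] F [-3.1  1.1  6.6] w 0.348 j [ 0.66  0.61 -0.09  1.88  0.09  0.65 -1.06]
units tool [-14.77   1.04  -3.91]
rz -4.7
```

>>> step_arm([
  {"x":0,"y":0,"z":0,"rx":0,"ry":0,"rz":0,"jaw":0.1},
  {"x":0,"y":0,"z":0,"rx":0,"ry":0,"rz":0,"jaw":-0.1},
  {"x":0,"y":0,"z":0,"rx":0,"ry":0,"rz":0,"jaw":-0.1},
  {"x":0,"y":0,"z":0,"rx":0,"ry":0,"rz":0,"jaw":-0.1},
  {"x":0,"y":0,"z":-0.5,"rx":0,"ry":0,"rz":0,"jaw":-0.1},
  {"x":0,"y":0,"z":-1,"rx":0,"ry":0,"rz":0,"jaw":-0.1},
  {"x":0,"y":0,"z":-1,"rx":0,"ry":0,"rz":0,"jaw":-0.1},
  {"x":0,"y":0,"z":-1,"rx":0,"ry":0,"rz":0,"jaw":-0.1},
  {"x":-0.5,"y":0,"z":-0.5,"rx":0,"ry":0,"rz":0,"jaw":-0.5},
  {"x":-1,"y":0.08,"z":0,"rx":0,"ry":0,"rz":0,"jaw":-0.5},
  {"x":-1,"y":0.08,"z":0,"rx":0,"ry":0,"rz":0,"jaw":-0.5},
])

```text
t: 15.45
eef_pos: [0.4694, -0.3036, 0.112]
eef_rot: [-2.221, 2.222, -0.001]
force: [0.3, 0.1, 0.1]
gripper_width: 0.749
```

```bash
python3 -c "
from h import *
look('w5',[(.4735,-.3675,.028),(.533,-.381,.027)],None,1.5,(.4475,.0017,.11),-66.5)
"
```

```text
t 15.45 pos [ 0.4694 -0.3036  0.112 ] yawx -90.03 zax [ 0.001 -0.    -1.   ] F [0.3 0.1 0.1] w 0.749 j [ 0.6   0.42 -0.12  1.92  0.07  0.8  -1.14]
units tool [-12.21   0.88   0.08]
rz -4.71
(576, 768, 3)
(0.4735, -0.3675, 0.028) [350.  196.3]
(0.533, -0.381, 0.027) [377.9 107. ]
```

View pics/w5.png

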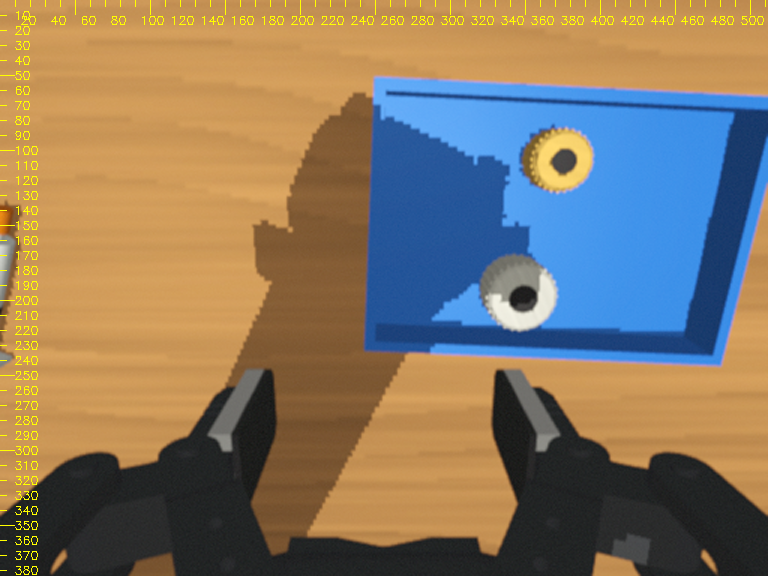

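Both nuts stand upright in the tray, brass at (376,106) and steel at (348,197). Now the block.

>>> step_arm([
  {"x":-1,"y":0.07,"z":0,"rx":0,"ry":0,"rz":0,"jaw":-0.5},
  {"x":-1,"y":0.07,"z":0,"rx":0,"ry":0,"rz":0,"jaw":-0.5},
  {"x":-1,"y":0.07,"z":0,"rx":0,"ry":0,"rz":0,"jaw":-0.5},
  {"x":-1,"y":0.07,"z":0,"rx":0,"ry":0,"rz":0,"jaw":-0.5},
  {"x":-1,"y":0.07,"z":0,"rx":0,"ry":0,"rz":0,"jaw":-0.5},
  {"x":-1,"y":0.07,"z":0,"rx":0,"ry":0,"rz":0,"jaw":-0.5},
  {"x":-1,"y":0.07,"z":0,"rx":0,"ry":0,"rz":0,"jaw":-0.5},
  {"x":-1,"y":0.07,"z":0,"rx":0,"ry":0,"rz":0,"jaw":-0.5},
  {"x":-1,"y":0.07,"z":0,"rx":0,"ry":0,"rz":0,"jaw":-0.5},
  {"x":-1,"y":0.07,"z":0,"rx":0,"ry":0,"rz":0,"jaw":-0.5},
  {"x":-1,"y":0.07,"z":0,"rx":0,"ry":0,"rz":0,"jaw":-0.5},
  {"x":-1,"y":0.07,"z":0,"rx":0,"ry":0,"rz":0,"jaw":-0.5},
  {"x":0,"y":0,"z":0,"rx":0,"ry":0,"rz":-1,"jaw":-0.5},
  {"x":0,"y":0,"z":0,"rx":0,"ry":0,"rz":-1,"jaw":-0.5},
  {"x":0,"y":0,"z":0,"rx":0,"ry":0,"rz":-1,"jaw":-0.5},
  {"x":0,"y":0,"z":0,"rx":0,"ry":0,"rz":-1,"jaw":-0.5},
  {"x":0,"y":0,"z":0,"rx":0,"ry":0,"rz":-0.7,"jaw":-0.5},
  {"x":0,"y":0,"z":0,"rx":0,"ry":0,"rz":0,"jaw":-0.5},
])

```text
t: 17.3
eef_pos: [0.4479, -0.0044, 0.1113]
eef_rot: [2.628, -1.722, -0.001]
force: [-0.4, 0.6, 0.6]
gripper_width: 0.75
```

```bash
python3 -c "
from h import *
look('w6',[(.4475,.0017,.028),(.4475,.0017,.018)],None,1.5,(.4475,.0017,.006),-66.5)
"
```

```text
t 17.3 pos [ 0.4479 -0.0044  0.1113] yawx -66.46 zax [-0.  0. -1.] F [-0.4  0.6  0.6] w 0.75 j [ 0.19  0.28 -0.32  2.16  0.13  0.72 -1.38]
units tool [-0.23 -0.09  4.21]
rz 0.01
(576, 768, 3)
(0.4475, 0.0017, 0.028) [248.9 199.9]
(0.4475, 0.0017, 0.018) [249.2 195.7]
```

View pics/w6.png

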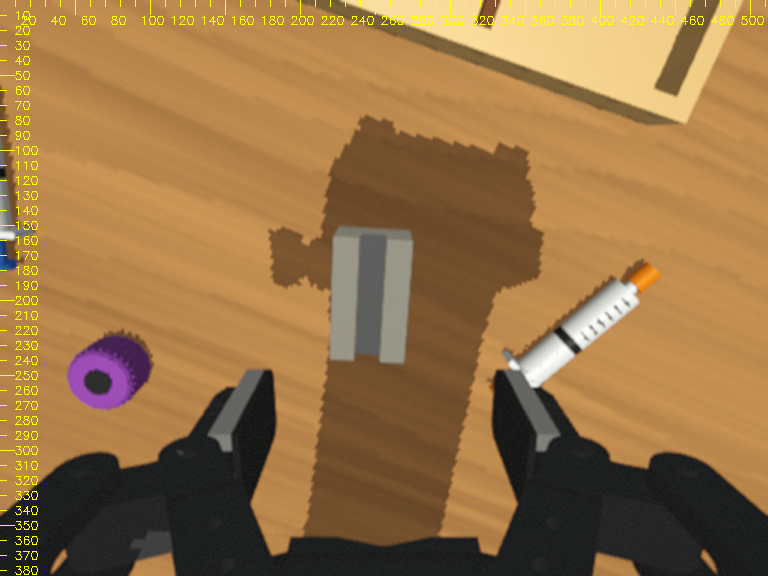

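Block top centre is at (247,200) against a predicted (249,200), and it is turned about 3° from the jaws. I correct that a little and descend.

>>> step_arm([
  {"x":-0.25,"y":-0.08,"z":0.2,"rx":0,"ry":0,"rz":0.45,"jaw":-0.5},
  {"x":0,"y":0,"z":1,"rx":0,"ry":0,"rz":0,"jaw":-0.5},
  {"x":0,"y":0,"z":1,"rx":0,"ry":0,"rz":0,"jaw":-0.5},
  {"x":0,"y":0,"z":1,"rx":0,"ry":0,"rz":0,"jaw":-0.5},
  {"x":0,"y":0,"z":0.8,"rx":0,"ry":0,"rz":0,"jaw":-0.5},
  {"x":0,"y":0,"z":0.2,"rx":0,"ry":0,"rz":0,"jaw":-0.3},
  {"x":0,"y":0,"z":0,"rx":0,"ry":0,"rz":0,"jaw":0},
  {"x":0,"y":0,"z":0,"rx":0,"ry":0,"rz":0,"jaw":1},
  {"x":0,"y":0,"z":0,"rx":0,"ry":0,"rz":0,"jaw":1},
  {"x":0,"y":0,"z":0,"rx":0,"ry":0,"rz":0,"jaw":1},
  {"x":0,"y":0,"z":0,"rx":0,"ry":0,"rz":0,"jaw":1},
])

```text
t: 18.45
eef_pos: [0.4483, 0.0015, 0.007]
eef_rot: [-2.592, 1.774, -0.002]
force: [-0.4, 0.1, 4.0]
gripper_width: 0.407
```

```bash
python3 -c "
from h import *
st((.504,.360,.11),-68.8)
"
```

```text
t 18.45 pos [0.4483 0.0015 0.007 ] yawx -68.77 zax [ 0.001 -0.    -1.   ] F [-0.4  0.1  4. ] w 0.407 j [ 0.1   0.47 -0.24  2.23  0.25  0.47 -1.54]
units tool [-12.56  -7.27  -4.12]
rz 0.01
```

>>> step_arm([
  {"x":0,"y":0,"z":-0.4,"rx":0,"ry":0,"rz":0,"jaw":1},
  {"x":0,"y":0,"z":-0.9,"rx":0,"ry":0,"rz":0,"jaw":1},
  {"x":0,"y":0,"z":-1,"rx":0,"ry":0,"rz":0,"jaw":1},
  {"x":0,"y":0,"z":-1,"rx":0,"ry":0,"rz":0,"jaw":1},
  {"x":-0.5,"y":-0.29,"z":-0.7,"rx":0,"ry":0,"rz":0,"jaw":1},
  {"x":-0.95,"y":-0.55,"z":0,"rx":0,"ry":0,"rz":0,"jaw":1},
  {"x":-0.95,"y":-0.55,"z":0,"rx":0,"ry":0,"rz":0,"jaw":1},
  {"x":-0.95,"y":-0.55,"z":0,"rx":0,"ry":0,"rz":0,"jaw":1},
  {"x":-0.95,"y":-0.55,"z":0,"rx":0,"ry":0,"rz":0,"jaw":1},
  {"x":-0.95,"y":-0.55,"z":0,"rx":0,"ry":0,"rz":0,"jaw":1},
  {"x":-0.95,"y":-0.55,"z":0,"rx":0,"ry":0,"rz":0,"jaw":1},
  {"x":-0.95,"y":-0.55,"z":0,"rx":0,"ry":0,"rz":0,"jaw":1},
  {"x":-0.95,"y":-0.55,"z":0,"rx":0,"ry":0,"rz":0,"jaw":1},
  {"x":-0.95,"y":-0.55,"z":0,"rx":0,"ry":0,"rz":0,"jaw":1},
  {"x":-0.95,"y":-0.55,"z":0,"rx":0,"ry":0,"rz":0,"jaw":1},
  {"x":-0.95,"y":-0.55,"z":0,"rx":0,"ry":0,"rz":0,"jaw":1},
  {"x":-0.95,"y":-0.55,"z":0,"rx":0,"ry":0,"rz":0,"jaw":1},
  {"x":0,"y":0,"z":0,"rx":0,"ry":0,"rz":0,"jaw":1},
  {"x":0,"y":0,"z":0,"rx":0,"ry":0,"rz":0,"jaw":1},
])

```text
t: 20.35
eef_pos: [0.5001, 0.3414, 0.1065]
eef_rot: [2.593, -1.772, -0.0]
force: [-0.1, -0.4, -0.8]
gripper_width: 0.411
```

```bash
python3 -c "
from h import *
look('w7',[],None,1.5,(.504,.360,.0105),-88)
"
```

```text
t 20.35 pos [0.5001 0.3414 0.1065] yawx -68.69 zax [-0. -0. -1.] F [-0.1 -0.4 -0.8] w 0.411 j [-0.4   0.52 -0.36  1.81  0.23  0.86 -2.07]
units tool [-0.64 -0.42  3.84]
rz 3.86
(576, 768, 3)
```

View pics/w7.png

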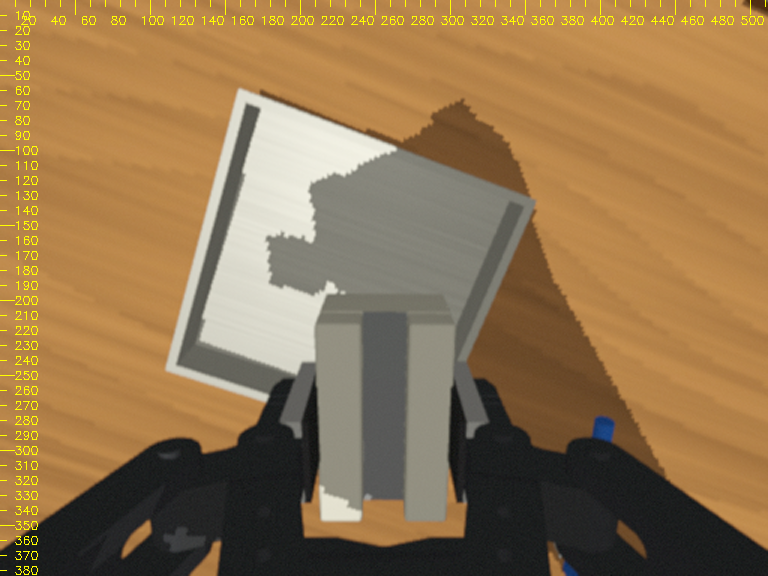

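>>> step_arm([
  {"x":-0.64,"y":-0.42,"z":0,"rx":0,"ry":0,"rz":0,"jaw":1},
  {"x":0,"y":0,"z":0,"rx":0,"ry":0,"rz":0,"jaw":1},
  {"x":0,"y":0,"z":0.8,"rx":0,"ry":0,"rz":0,"jaw":1},
  {"x":0,"y":0,"z":0.9,"rx":0,"ry":0,"rz":0,"jaw":1},
  {"x":0,"y":0,"z":0.9,"rx":0,"ry":0,"rz":0,"jaw":1},
  {"x":0,"y":0,"z":0.6,"rx":0,"ry":0,"rz":0,"jaw":1},
  {"x":0,"y":0,"z":0.2,"rx":0,"ry":0,"rz":0,"jaw":1},
  {"x":0,"y":0,"z":0.1,"rx":0,"ry":0,"rz":0,"jaw":1},
  {"x":0,"y":0,"z":0,"rx":0,"ry":0,"rz":0,"jaw":1},
  {"x":0,"y":0,"z":0,"rx":0,"ry":0,"rz":0,"jaw":1},
])

```text
t: 21.4
eef_pos: [0.5051, 0.3604, 0.0198]
eef_rot: [-2.592, 1.773, -0.001]
force: [0.4, -0.8, -0.3]
gripper_width: 0.409
```

```bash
python3 -c "
from h import *
st((.504,.360,.0105),-88)
"
```

```text
t 21.4 pos [0.5051 0.3604 0.0198] yawx -68.75 zax [ 0.001  0.001 -1.   ] F [ 0.4 -0.8 -0.3] w 0.409 j [-0.46  0.65 -0.32  1.82  0.29  0.72 -2.14]
units tool [0.   0.05 0.37]
rz 3.85
```

>>> step_arm([
  {"x":0,"y":0,"z":0.15,"rx":0,"ry":0,"rz":0,"jaw":1},
  {"x":0,"y":0,"z":0.12,"rx":0,"ry":0,"rz":0,"jaw":1},
  {"x":0,"y":0,"z":0.08,"rx":0,"ry":0,"rz":0,"jaw":1},
  {"x":0,"y":0,"z":0,"rx":0,"ry":0,"rz":0,"jaw":1},
])

```text
t: 21.8
eef_pos: [0.5046, 0.3601, 0.011]
eef_rot: [2.593, -1.774, 0.001]
force: [-1.4, -1.1, 7.2]
gripper_width: 0.416
```

```bash
python3 -c "
from h import *
st((.504,.360,.0105),-88)
"
```

```text
t 21.8 pos [0.5046 0.3601 0.011 ] yawx -68.75 zax [ 0.    -0.001 -1.   ] F [-1.4 -1.1  7.2] w 0.416 j [-0.46  0.66 -0.31  1.82  0.3   0.71 -2.14]
units tool [-0.01  0.02  0.02]
rz 3.85
```

>>> step_arm([
  {"x":0,"y":0,"z":0,"rx":0,"ry":0,"rz":0,"jaw":0},
  {"x":0,"y":0,"z":0,"rx":0,"ry":0,"rz":0,"jaw":-0.25},
  {"x":0,"y":0,"z":0,"rx":0,"ry":0,"rz":0,"jaw":-0.25},
  {"x":0,"y":0,"z":0,"rx":0,"ry":0,"rz":0,"jaw":-0.25},
  {"x":0,"y":0,"z":-0.5,"rx":0,"ry":0,"rz":0,"jaw":-0.25},
  {"x":0,"y":0,"z":-1,"rx":0,"ry":0,"rz":0,"jaw":-0.25},
  {"x":0,"y":0,"z":-1,"rx":0,"ry":0,"rz":0,"jaw":-0.25},
  {"x":0,"y":0,"z":-1,"rx":0,"ry":0,"rz":0,"jaw":-0.25},
  {"x":0.4,"y":0.4,"z":-0.5,"rx":0,"ry":0,"rz":0,"jaw":-0.25},
  {"x":0.97,"y":0.95,"z":0,"rx":0,"ry":0,"rz":0,"jaw":-0.25},
  {"x":0.97,"y":0.95,"z":0,"rx":0,"ry":0,"rz":0,"jaw":-0.25},
  {"x":0.97,"y":0.95,"z":0,"rx":0,"ry":0,"rz":0,"jaw":-0.25},
  {"x":0.97,"y":0.95,"z":0,"rx":0,"ry":0,"rz":0,"jaw":-0.25},
  {"x":0.97,"y":0.95,"z":0,"rx":0,"ry":0,"rz":0,"jaw":-0.25},
  {"x":0,"y":0,"z":0,"rx":0,"ry":0,"rz":0.53,"jaw":-0.25},
  {"x":0,"y":0,"z":0,"rx":0,"ry":0,"rz":0,"jaw":-0.25},
])

```text
t: 23.4
eef_pos: [0.4323, 0.1903, 0.111]
eef_rot: [-2.549, 1.835, -0.002]
force: [0.1, 0.4, -0.3]
gripper_width: 0.622
```

```bash
python3 -c "
from h import *
look('w8',[(.4325,.1914,.008),(.4789,.2071,.008),(.3857,.1757,.008)],None,1.5,(.4325,.1914,.003),-71.4)
"
```

```text
t 23.4 pos [0.4323 0.1903 0.111 ] yawx -71.48 zax [ 0.002  0.    -1.   ] F [ 0.1  0.4 -0.3] w 0.622 j [-0.19  0.32 -0.37  2.11  0.17  0.74 -1.92]
units tool [-0.04 -0.02  4.32]
rz -0.02
(576, 768, 3)
(0.4325, 0.1914, 0.008) [255.7 194.1]
(0.4789, 0.2071, 0.008) [255.5 127.3]
(0.3857, 0.1757, 0.008) [255.8 254.4]
```

View pics/w8.png

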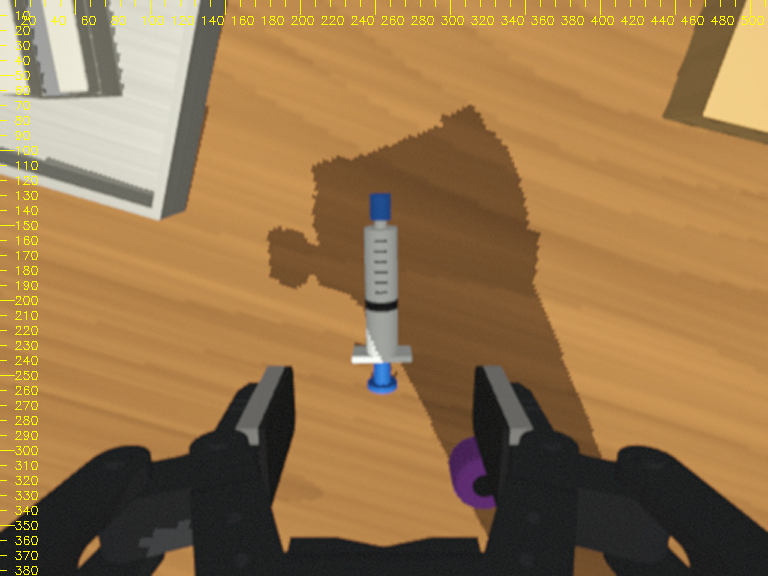

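Blue syringe is centred between the jaws, cap at (253,129) and plunger at (255,260).

>>> step_arm([
  {"x":-0.07,"y":0,"z":0.5,"rx":0,"ry":0,"rz":0,"jaw":-0.2},
  {"x":0,"y":0,"z":1,"rx":0,"ry":0,"rz":0,"jaw":-0.1},
  {"x":0,"y":0,"z":1,"rx":0,"ry":0,"rz":0,"jaw":0},
  {"x":0,"y":0,"z":1,"rx":0,"ry":0,"rz":0,"jaw":0},
  {"x":0,"y":0,"z":0.6,"rx":0,"ry":0,"rz":0,"jaw":0},
  {"x":0,"y":0,"z":0.2,"rx":0,"ry":0,"rz":0,"jaw":0.2},
  {"x":0,"y":0,"z":0,"rx":0,"ry":0,"rz":0,"jaw":0.4},
  {"x":0,"y":0,"z":0,"rx":0,"ry":0,"rz":0,"jaw":1},
  {"x":0,"y":0,"z":0,"rx":0,"ry":0,"rz":0,"jaw":1},
  {"x":0,"y":0,"z":0,"rx":0,"ry":0,"rz":0,"jaw":1},
  {"x":0,"y":0,"z":0,"rx":0,"ry":0,"rz":0,"jaw":1},
])

```text
t: 24.55
eef_pos: [0.4319, 0.1927, 0.0031]
eef_rot: [-2.55, 1.833, -0.001]
force: [-0.3, 0.2, -0.1]
gripper_width: 0.158
```

```bash
python3 -c "
from h import *
st((.633,.0538,.11),-84.6)
"
```

```text
t 24.55 pos [0.4319 0.1927 0.0031] yawx -71.41 zax [ 0.001  0.    -1.   ] F [-0.3  0.2 -0.1] w 0.158 j [-0.27  0.51 -0.29  2.17  0.3   0.5  -2.04]
units tool [ 7.83 -5.86 -4.27]
rz 2.64
```

>>> step_arm([
  {"x":0,"y":0,"z":-0.4,"rx":0,"ry":0,"rz":0,"jaw":1},
  {"x":0,"y":0,"z":-0.9,"rx":0,"ry":0,"rz":0,"jaw":1},
  {"x":0,"y":0,"z":-1,"rx":0,"ry":0,"rz":0,"jaw":1},
  {"x":0,"y":0,"z":-1,"rx":0,"ry":0,"rz":0,"jaw":1},
  {"x":0,"y":0,"z":-0.9,"rx":0,"ry":0,"rz":0,"jaw":1},
  {"x":0.78,"y":-0.585,"z":0,"rx":0,"ry":0,"rz":0,"jaw":1},
  {"x":0.78,"y":-0.585,"z":0,"rx":0,"ry":0,"rz":0,"jaw":1},
  {"x":0.78,"y":-0.585,"z":0,"rx":0,"ry":0,"rz":0,"jaw":1},
  {"x":0.78,"y":-0.585,"z":0,"rx":0,"ry":0,"rz":0,"jaw":1},
  {"x":0.78,"y":-0.585,"z":0,"rx":0,"ry":0,"rz":0,"jaw":1},
  {"x":0.78,"y":-0.585,"z":0,"rx":0,"ry":0,"rz":0,"jaw":1},
  {"x":0.78,"y":-0.585,"z":0,"rx":0,"ry":0,"rz":0,"jaw":1},
  {"x":0.78,"y":-0.585,"z":0,"rx":0,"ry":0,"rz":0,"jaw":1},
  {"x":0.78,"y":-0.585,"z":0,"rx":0,"ry":0,"rz":0,"jaw":1},
  {"x":0.78,"y":-0.585,"z":0,"rx":0,"ry":0,"rz":0,"jaw":1},
  {"x":0,"y":0,"z":0,"rx":0,"ry":0,"rz":0.9,"jaw":1},
  {"x":0,"y":0,"z":0,"rx":0,"ry":0,"rz":0.9,"jaw":1},
  {"x":0,"y":0,"z":0,"rx":0,"ry":0,"rz":0.85,"jaw":1},
  {"x":0,"y":0,"z":0,"rx":0,"ry":0,"rz":0,"jaw":1},
])

```text
t: 26.45
eef_pos: [0.6323, 0.0545, 0.1084]
eef_rot: [-2.323, 2.115, -0.001]
force: [0.3, -0.5, 0.2]
gripper_width: 0.157
```

```bash
python3 -c "
from h import *
look('w9',[],None,1.5,(.633,.0538,.0115),-84.6)
"
```

```text
t 26.45 pos [0.6323 0.0545 0.1084] yawx -84.64 zax [ 0.001 -0.    -1.   ] F [ 0.3 -0.5  0.2] w 0.157 j [ 0.02  0.54 -0.24  1.74  0.16  0.88 -1.77]
units tool [ 0.03 -0.02  3.87]
rz -0.01
(576, 768, 3)
```

View pics/w9.png

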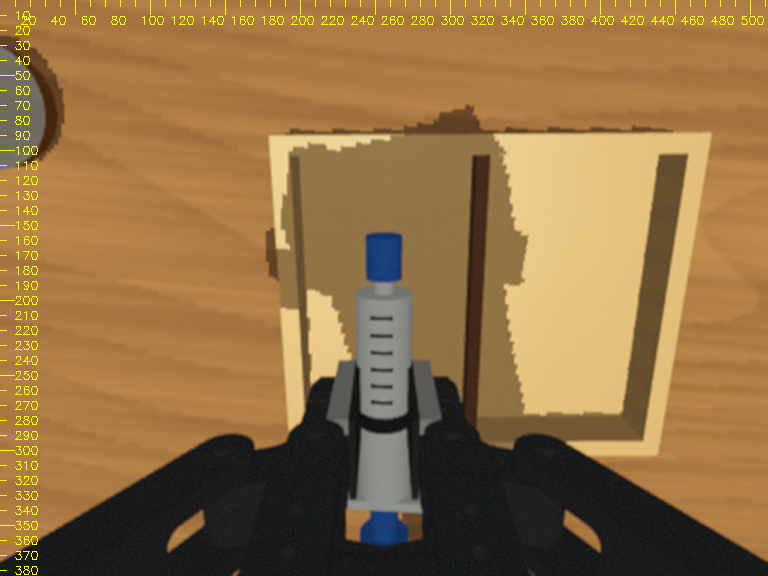

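>>> step_arm([
  {"x":0,"y":0,"z":0.8,"rx":0,"ry":0,"rz":0,"jaw":1},
  {"x":0,"y":0,"z":0.8,"rx":0,"ry":0,"rz":0,"jaw":1},
  {"x":0,"y":0,"z":0.8,"rx":0,"ry":0,"rz":0,"jaw":1},
  {"x":0,"y":0,"z":0.5,"rx":0,"ry":0,"rz":0,"jaw":1},
  {"x":0,"y":0,"z":0.3,"rx":0,"ry":0,"rz":0,"jaw":1},
  {"x":0,"y":0,"z":0.2,"rx":0,"ry":0,"rz":0,"jaw":1},
  {"x":0,"y":0,"z":0.1,"rx":0,"ry":0,"rz":0,"jaw":1},
  {"x":0,"y":0,"z":0,"rx":0,"ry":0,"rz":0,"jaw":1},
  {"x":0,"y":0,"z":0,"rx":0,"ry":0,"rz":0,"jaw":1},
])

```text
t: 27.4
eef_pos: [0.6328, 0.0546, 0.0207]
eef_rot: [-2.322, 2.115, -0.001]
force: [0.5, 0.8, -0.8]
gripper_width: 0.157
```

```bash
python3 -c "
from h import *
look('w10',[],None,1.5,(.633,.0538,.0115),-84.6)
"
```

```text
t 27.4 pos [0.6328 0.0546 0.0207] yawx -84.64 zax [ 0.001  0.    -1.   ] F [ 0.5  0.8 -0.8] w 0.157 j [ 0.    0.65 -0.22  1.79  0.2   0.72 -1.8 ]
units tool [ 0.03 -0.    0.37]
rz -0.01
(576, 768, 3)
```

View pics/w10.png

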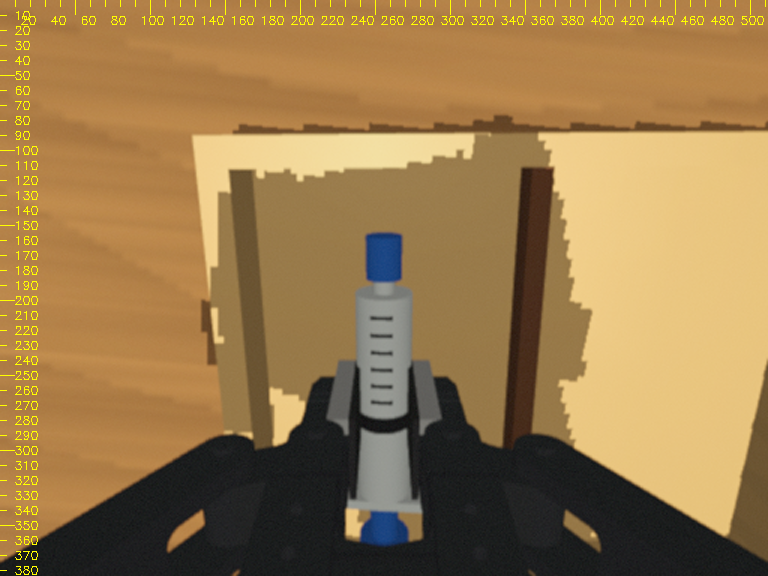

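The syringe is centred in the lane, with clearance to the wall and the divider. Creeping down.

>>> step_arm([
  {"x":0,"y":0,"z":0.15,"rx":0,"ry":0,"rz":0,"jaw":1},
  {"x":0,"y":0,"z":0.12,"rx":0,"ry":0,"rz":0,"jaw":1},
  {"x":0,"y":0,"z":0.08,"rx":0,"ry":0,"rz":0,"jaw":1},
  {"x":0,"y":0,"z":0,"rx":0,"ry":0,"rz":0,"jaw":1},
])

```text
t: 27.85
eef_pos: [0.6323, 0.0545, 0.0111]
eef_rot: [2.323, -2.115, -0.0]
force: [0.6, 0.0, -0.2]
gripper_width: 0.158
```

```bash
python3 -c "
from h import *
st((.633,.0538,.0105))
"
```

```text
t 27.85 pos [0.6323 0.0545 0.0111] yawx -84.65 zax [-0. -0. -1.] F [ 0.6  0.  -0.2] w 0.158 j [ 0.    0.67 -0.21  1.79  0.2   0.71 -1.8 ]
units tool [ 0.03 -0.03  0.02]
```

>>> step_arm([
  {"x":0,"y":0,"z":0.03,"rx":0,"ry":0,"rz":0,"jaw":1},
  {"x":0,"y":0,"z":0,"rx":0,"ry":0,"rz":0,"jaw":1},
])

```text
t: 28.05
eef_pos: [0.6324, 0.0545, 0.0108]
eef_rot: [2.323, -2.115, 0.0]
force: [-0.7, -0.9, 3.0]
gripper_width: 0.16
```

>>> step_arm([
  {"x":0,"y":0,"z":0,"rx":0,"ry":0,"rz":0,"jaw":0.5},
  {"x":0,"y":0,"z":0,"rx":0,"ry":0,"rz":0,"jaw":0.25},
  {"x":0,"y":0,"z":0,"rx":0,"ry":0,"rz":0,"jaw":0.25},
  {"x":0,"y":0,"z":0,"rx":0,"ry":0,"rz":0,"jaw":0.25},
  {"x":0,"y":0,"z":-0.4,"rx":0,"ry":0,"rz":0,"jaw":0.25},
  {"x":0,"y":0,"z":-1,"rx":0,"ry":0,"rz":0,"jaw":0.25},
  {"x":0,"y":0,"z":-1,"rx":0,"ry":0,"rz":0,"jaw":0.25},
  {"x":0,"y":0,"z":-1,"rx":0,"ry":0,"rz":0,"jaw":0.25},
  {"x":0,"y":0,"z":-0.6,"rx":0,"ry":0,"rz":0,"jaw":0.25},
  {"x":0,"y":0,"z":0,"rx":0,"ry":0,"rz":0,"jaw":0},
  {"x":0,"y":0,"z":0,"rx":0,"ry":0,"rz":0,"jaw":0},
])

```text
t: 29.15
eef_pos: [0.632, 0.0544, 0.1103]
eef_rot: [2.322, -2.115, -0.0]
force: [-0.9, -0.1, -0.9]
gripper_width: 0.505
```

```bash
python3 -c "
from h import *
look('w11',[(.633,.0538,.016)],None,1.5,(.466,-.102,.11),-110.7)
"
```

```text
t 29.15 pos [0.632  0.0544 0.1103] yawx -84.66 zax [-0. -0. -1.] F [-0.9 -0.1 -0.9] w 0.505 j [ 0.02  0.54 -0.24  1.74  0.16  0.89 -1.77]
units tool [5.61 7.19 0.01]
rz 5.21
(576, 768, 3)
(0.633, 0.0538, 0.016) [258.  196.3]
```

View pics/w11.png

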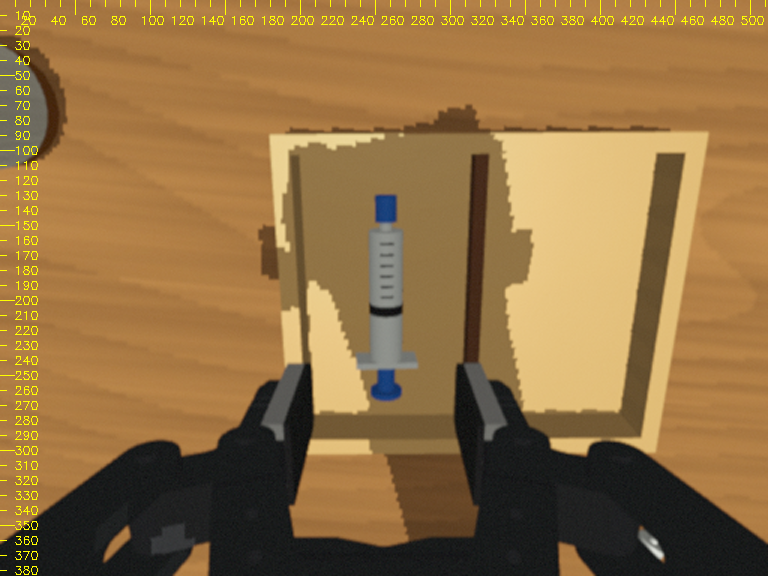

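Blue syringe lies flat mid-lane, its middle at about (257,198) where (258,196) was expected. Now the orange one.

>>> step_arm([
  {"x":0.7,"y":0.9,"z":0,"rx":0,"ry":0,"rz":0,"jaw":0},
  {"x":0.7,"y":0.9,"z":0,"rx":0,"ry":0,"rz":0,"jaw":-0.25},
  {"x":0.7,"y":0.9,"z":0,"rx":0,"ry":0,"rz":0,"jaw":-0.25},
  {"x":0.7,"y":0.9,"z":0,"rx":0,"ry":0,"rz":0,"jaw":-0.25},
  {"x":0.7,"y":0.9,"z":0,"rx":0,"ry":0,"rz":0,"jaw":-0.25},
  {"x":0.7,"y":0.9,"z":0,"rx":0,"ry":0,"rz":0,"jaw":-0.25},
  {"x":0.7,"y":0.9,"z":0,"rx":0,"ry":0,"rz":0,"jaw":-0.25},
  {"x":0.7,"y":0.9,"z":0,"rx":0,"ry":0,"rz":0,"jaw":-0.25},
  {"x":0,"y":0,"z":0,"rx":0,"ry":0,"rz":1,"jaw":-0.25},
  {"x":0,"y":0,"z":0,"rx":0,"ry":0,"rz":1,"jaw":-0.25},
  {"x":0,"y":0,"z":0,"rx":0,"ry":0,"rz":1,"jaw":-0.25},
  {"x":0,"y":0,"z":0,"rx":0,"ry":0,"rz":1,"jaw":-0.25},
  {"x":0,"y":0,"z":0,"rx":0,"ry":0,"rz":1,"jaw":-0.25},
  {"x":0,"y":0,"z":0,"rx":0,"ry":0,"rz":0.2,"jaw":-0.25},
  {"x":0,"y":0,"z":0,"rx":0,"ry":0,"rz":0,"jaw":-0.25},
])

```text
t: 30.7
eef_pos: [0.4656, -0.1015, 0.1097]
eef_rot: [1.788, -2.581, -0.002]
force: [0.3, -0.8, -0.4]
gripper_width: 0.627
```

```bash
python3 -c "
from h import *
look('w12',[(.466,-.102,.008)],None,1.5,(.466,-.102,.003),-110.7)
"
```

```text
t 30.7 pos [ 0.4656 -0.1015  0.1097] yawx -110.57 zax [-0.002  0.    -1.   ] F [ 0.3 -0.8 -0.4] w 0.627 j [ 0.25  0.31 -0.15  2.11  0.07  0.73 -1.87]
units tool [ 0.01 -0.03  4.27]
rz 0.03
(576, 768, 3)
(0.466, -0.102, 0.008) [257.1 193.2]
```

View pics/w12.png

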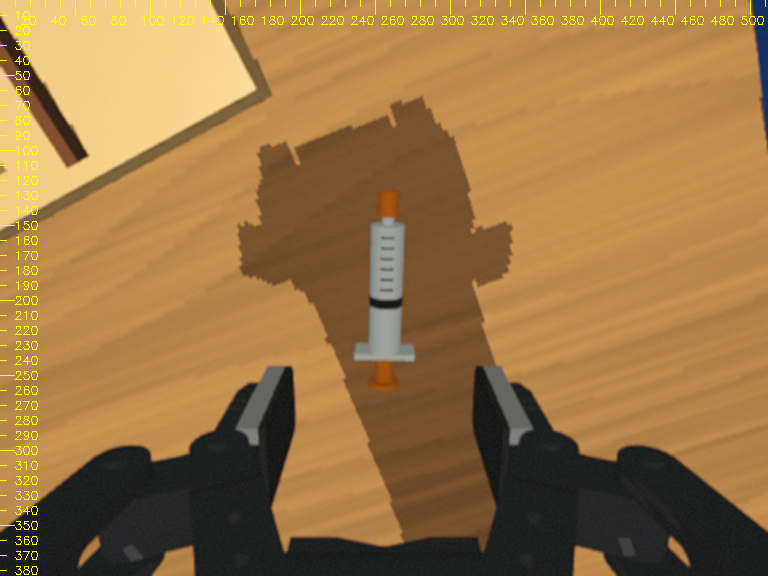

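Orange syringe is centred at (257,193) and turned about 1.5°.

>>> step_arm([
  {"x":0,"y":0,"z":0.5,"rx":0,"ry":0,"rz":0.3,"jaw":-0.2},
  {"x":0,"y":0,"z":1,"rx":0,"ry":0,"rz":0,"jaw":-0.1},
  {"x":0,"y":0,"z":1,"rx":0,"ry":0,"rz":0,"jaw":0},
  {"x":0,"y":0,"z":1,"rx":0,"ry":0,"rz":0,"jaw":0},
  {"x":0,"y":0,"z":0.57,"rx":0,"ry":0,"rz":0,"jaw":0},
  {"x":0,"y":0,"z":0.2,"rx":0,"ry":0,"rz":0,"jaw":0.2},
  {"x":0,"y":0,"z":0,"rx":0,"ry":0,"rz":0,"jaw":0.4},
  {"x":0,"y":0,"z":0,"rx":0,"ry":0,"rz":0,"jaw":1},
  {"x":0,"y":0,"z":0,"rx":0,"ry":0,"rz":0,"jaw":1},
  {"x":0,"y":0,"z":0,"rx":0,"ry":0,"rz":0,"jaw":1},
  {"x":0,"y":0,"z":0,"rx":0,"ry":0,"rz":0,"jaw":1},
])

```text
t: 31.85
eef_pos: [0.4666, -0.1017, 0.0043]
eef_rot: [-1.753, 2.606, -0.001]
force: [-0.5, 0.1, -0.9]
gripper_width: 0.154
```

```bash
python3 -c "
from h import *
st((.641,-.0308,.11),-84.6)
"
```

```text
t 31.85 pos [ 0.4666 -0.1017  0.0043] yawx -112.16 zax [ 0.001 -0.    -1.   ] F [-0.5  0.1 -0.9] w 0.154 j [ 0.22  0.5  -0.11  2.17  0.12  0.48 -1.94]
units tool [-5.26 -5.4  -4.22]
rz -5.51
```

>>> step_arm([
  {"x":0,"y":0,"z":-0.4,"rx":0,"ry":0,"rz":0,"jaw":1},
  {"x":0,"y":0,"z":-0.9,"rx":0,"ry":0,"rz":0,"jaw":1},
  {"x":0,"y":0,"z":-1,"rx":0,"ry":0,"rz":0,"jaw":1},
  {"x":0,"y":0,"z":-1,"rx":0,"ry":0,"rz":0,"jaw":1},
  {"x":0,"y":0,"z":-0.9,"rx":0,"ry":0,"rz":0,"jaw":1},
  {"x":-0.66,"y":-0.675,"z":0,"rx":0,"ry":0,"rz":0,"jaw":1},
  {"x":-0.66,"y":-0.675,"z":0,"rx":0,"ry":0,"rz":0,"jaw":1},
  {"x":-0.66,"y":-0.675,"z":0,"rx":0,"ry":0,"rz":0,"jaw":1},
  {"x":-0.66,"y":-0.675,"z":0,"rx":0,"ry":0,"rz":0,"jaw":1},
  {"x":-0.66,"y":-0.675,"z":0,"rx":0,"ry":0,"rz":0,"jaw":1},
  {"x":-0.66,"y":-0.675,"z":0,"rx":0,"ry":0,"rz":0,"jaw":1},
  {"x":-0.66,"y":-0.675,"z":0,"rx":0,"ry":0,"rz":0,"jaw":1},
  {"x":-0.66,"y":-0.675,"z":0,"rx":0,"ry":0,"rz":0,"jaw":1},
  {"x":0,"y":0,"z":0,"rx":0,"ry":0,"rz":-0.95,"jaw":1},
  {"x":0,"y":0,"z":0,"rx":0,"ry":0,"rz":-0.95,"jaw":1},
  {"x":0,"y":0,"z":0,"rx":0,"ry":0,"rz":-0.95,"jaw":1},
  {"x":0,"y":0,"z":0,"rx":0,"ry":0,"rz":-0.95,"jaw":1},
  {"x":0,"y":0,"z":0,"rx":0,"ry":0,"rz":-0.95,"jaw":1},
  {"x":0,"y":0,"z":0,"rx":0,"ry":0,"rz":-0.75,"jaw":1},
  {"x":0,"y":0,"z":0,"rx":0,"ry":0,"rz":0,"jaw":1},
])

```text
t: 33.85
eef_pos: [0.6409, -0.0305, 0.1096]
eef_rot: [-2.322, 2.116, -0.001]
force: [0.8, 0.8, 0.7]
gripper_width: 0.156
```

```bash
python3 -c "
from h import *
look('w13',[],None,1.5,(.641,-.0308,.012),-84.6)
"
```

```text
t 33.85 pos [ 0.6409 -0.0305  0.1096] yawx -84.67 zax [ 0.  0. -1.] F [0.8 0.8 0.7] w 0.156 j [ 0.17  0.55 -0.26  1.72  0.17  0.89 -1.64]
units tool [0.01 0.   3.9 ]
rz -0.01
(576, 768, 3)
```

View pics/w13.png

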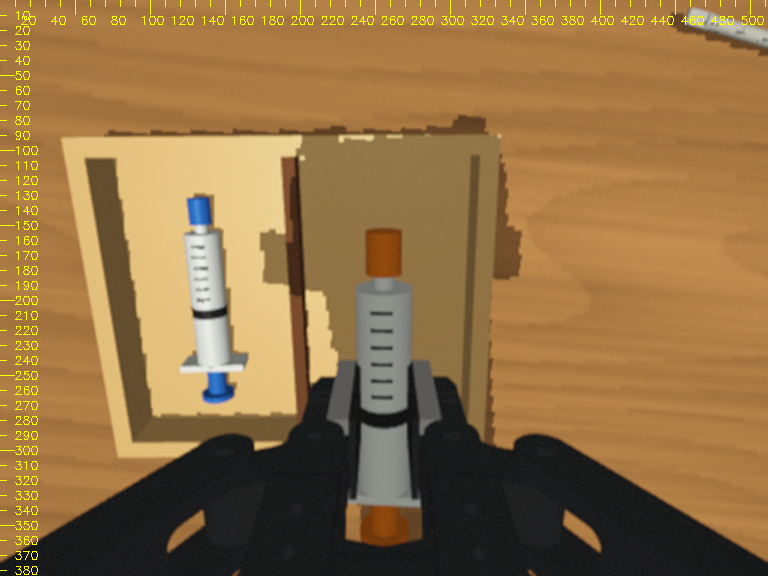

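The orange syringe is held square above the right lane, and the blue one rests in the left lane. Descending.

>>> step_arm([
  {"x":0,"y":0,"z":0.8,"rx":0,"ry":0,"rz":0,"jaw":1},
  {"x":0,"y":0,"z":0.8,"rx":0,"ry":0,"rz":0,"jaw":1},
  {"x":0,"y":0,"z":0.8,"rx":0,"ry":0,"rz":0,"jaw":1},
  {"x":0,"y":0,"z":0.5,"rx":0,"ry":0,"rz":0,"jaw":1},
  {"x":0,"y":0,"z":0.4,"rx":0,"ry":0,"rz":0,"jaw":1},
  {"x":0,"y":0,"z":0.25,"rx":0,"ry":0,"rz":0,"jaw":1},
  {"x":0,"y":0,"z":0.15,"rx":0,"ry":0,"rz":0,"jaw":1},
  {"x":0,"y":0,"z":0.1,"rx":0,"ry":0,"rz":0,"jaw":1},
  {"x":0,"y":0,"z":0.05,"rx":0,"ry":0,"rz":0,"jaw":1},
  {"x":0,"y":0,"z":0,"rx":0,"ry":0,"rz":0,"jaw":1},
  {"x":0,"y":0,"z":0,"rx":0,"ry":0,"rz":0,"jaw":1},
])

```text
t: 35.0
eef_pos: [0.6413, -0.0303, 0.013]
eef_rot: [-2.322, 2.115, -0.001]
force: [-1.1, 0.3, 0.3]
gripper_width: 0.159
```

```bash
python3 -c "
from h import *
st((.641,-.0308,.0115))
"
```

```text
t 35.0 pos [ 0.6413 -0.0303  0.013 ] yawx -84.66 zax [ 0.001 -0.    -1.   ] F [-1.1  0.3  0.3] w 0.159 j [ 0.14  0.67 -0.23  1.77  0.22  0.72 -1.68]
units tool [0.02 0.01 0.06]
```

>>> step_arm([
  {"x":0,"y":0,"z":0.04,"rx":0,"ry":0,"rz":0,"jaw":1},
  {"x":0,"y":0,"z":0.02,"rx":0,"ry":0,"rz":0,"jaw":1},
  {"x":0,"y":0,"z":0,"rx":0,"ry":0,"rz":0,"jaw":1},
])

```text
t: 35.3
eef_pos: [0.6414, -0.0303, 0.0121]
eef_rot: [-2.322, 2.115, -0.001]
force: [-1.1, 0.1, 5.1]
gripper_width: 0.159
```

>>> step_arm([
  {"x":0,"y":0,"z":0,"rx":0,"ry":0,"rz":0,"jaw":0.5},
  {"x":0,"y":0,"z":0,"rx":0,"ry":0,"rz":0,"jaw":0.25},
  {"x":0,"y":0,"z":0,"rx":0,"ry":0,"rz":0,"jaw":0.25},
  {"x":0,"y":0,"z":0,"rx":0,"ry":0,"rz":0,"jaw":0.25},
  {"x":0,"y":0,"z":-0.4,"rx":0,"ry":0,"rz":0,"jaw":0.25},
  {"x":0,"y":0,"z":-1,"rx":0,"ry":0,"rz":0,"jaw":0.25},
  {"x":0,"y":0,"z":-1,"rx":0,"ry":0,"rz":0,"jaw":0.25},
  {"x":0,"y":0,"z":-1,"rx":0,"ry":0,"rz":0,"jaw":0.25},
  {"x":0,"y":0,"z":-1,"rx":0,"ry":0,"rz":0,"jaw":0.25},
  {"x":0,"y":0,"z":-1,"rx":0,"ry":0,"rz":0,"jaw":0.25},
  {"x":0,"y":0.8,"z":-0.5,"rx":0,"ry":0,"rz":0,"jaw":0},
  {"x":0,"y":1,"z":0,"rx":0,"ry":0,"rz":0,"jaw":0},
  {"x":0,"y":1,"z":0,"rx":0,"ry":0,"rz":0,"jaw":0},
  {"x":0,"y":1,"z":0,"rx":0,"ry":0,"rz":0,"jaw":0},
  {"x":0,"y":0,"z":0,"rx":0,"ry":0,"rz":0,"jaw":0},
  {"x":0,"y":0,"z":0,"rx":0,"ry":0,"rz":0,"jaw":0},
])

```text
t: 36.9
eef_pos: [0.5468, -0.0392, 0.1595]
eef_rot: [-2.322, 2.115, -0.002]
force: [-0.5, 0.7, 0.9]
gripper_width: 0.503
```

```bash
python3 -c "
from h import *
from rig import capture
look('w14',[(.641,-.0308,.016),(.633,.0538,.016)],None,1.5)
for n in('top','side'):
    c=capture(n);crop(c['img'],0,0,512,384,1.5,'pics/%s9.png'%n)
"
```

```text
t 36.9 pos [ 0.5468 -0.0392  0.1595] yawx -84.66 zax [ 0.002 -0.    -1.   ] F [-0.5  0.7  0.9] w 0.503 j [ 0.23  0.36 -0.29  1.9   0.13  0.9  -1.6 ]
(576, 768, 3)
(0.641, -0.0308, 0.016) [257.4  63.4]
(0.633, 0.0538, 0.016) [148.5  63.5]
(576, 768, 3)
(576, 768, 3)
```

View pics/w14.png

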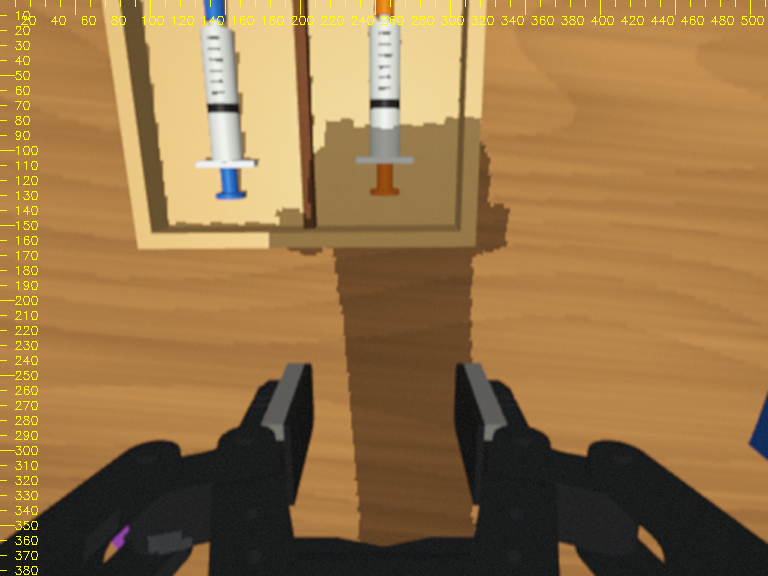

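View pics/top9.png

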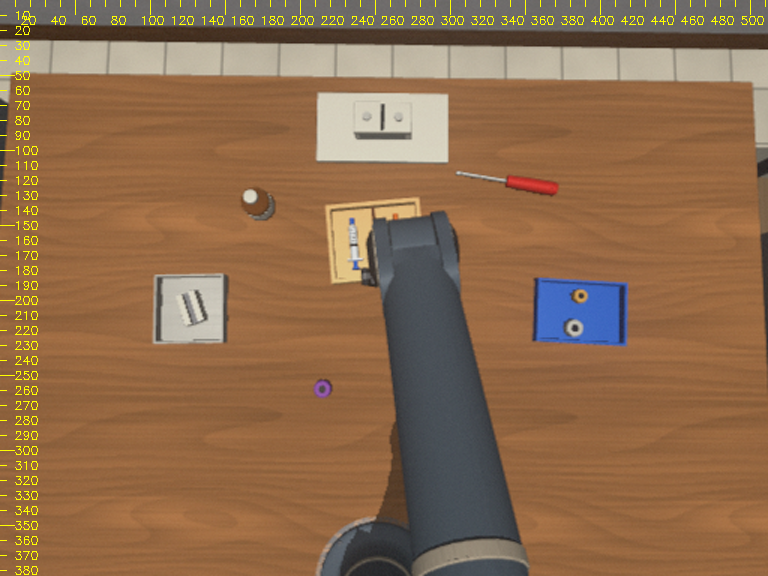

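View pics/side9.png

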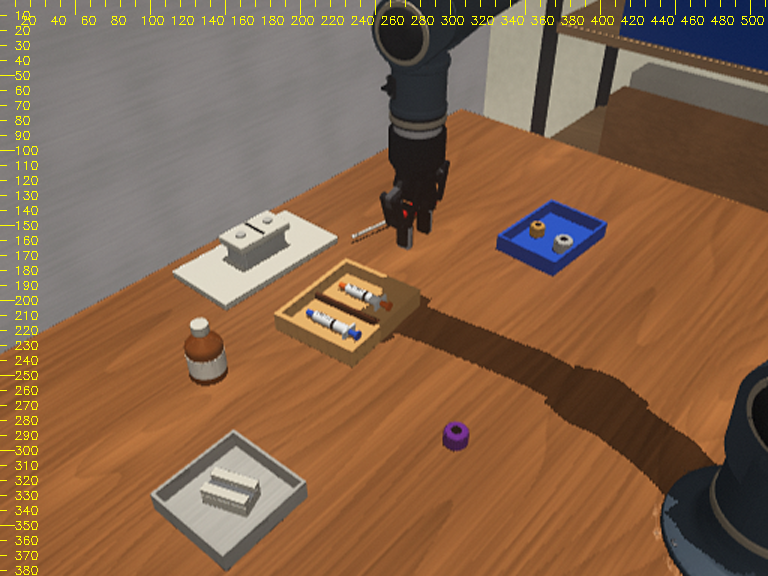

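The pictures show both syringes flat, one per lane. The two nuts stand upright in the tray and the block lies flat in the pan, groove up. Bottle and screwdriver are where they were, and the gripper is clear.

```bash
python3 -c "
from rig import *
print(finish_job())"
```

```text
the job is handed in; nothing more can be done
None
```

I sorted everything and handed the job in at about 37 s of the 104 s allowed; handing in gives no verdict.

- **Placing:** both nuts went to the blue tray floor, brass at about (0.533, -0.381) and steel at (0.474, -0.368). The nest block went to the middle of the steel pan, and each syringe to the middle of its own pine-box lane (blue in +y, orange in -y). Each was lowered until the wrist force showed light contact, then released; this was least clear for the brass nut (1.1 N, against 3–7 N for the others).
- **Final top, side and wrist pictures:**
  - Both syringes lie flat in separate lanes.
  - The nuts stand upright and the block's groove faces up.
  - The purple decoy nut, the amber bottle and the screwdriver look unmoved.
  - The gripper is clear of everything.
- **Differences:** the gripper opening read 1–3 mm less than the stated widths. Positions from the fixed cameras and the wrist camera agreed to within about 1–2 mm. I judged uprightness and flatness by eye in the pictures and did not measure the tilt.

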